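Turn over and pack dollhouse drawer fronts

ROBOT

A 7-joint arm with a two-finger parallel gripper is mounted at the origin on the work surface. World frame = base frame: x ahead of the robot, y to its left, z up, the work surface at z = 0. Lengths are in m, angles in rad, forces in N, time in s.
With the tool pointing down it reaches from about 0.4 to 0.85 m from the base axis. Payload 10.4 kg.
Tool frame: the origin (TCP) lies at the very end of the fingers, on their centre line; the grasp point (between the pads) lies 19 mm behind it; z points along the fingers, x is the direction in which the jaws open and shut, and the axes are right-handed (so a half turn about z gives the same grasp; the last joint's range is limited). The gripper opens to 85 mm and grips with 20 to 120 N. Pads are 22 mm wide; open, the fingers measure 114 mm over their backs; the gripper's body (76 mm by 85 mm) begins 54 mm behind the grasp point. The pads swing forward as they close: fully open they stand 13 mm farther back than shut.
Start: joints at [-1.127, 0.332, -0.065, 1.46, 0.022, 1.35, -0.088], TCP at [0.281, 0.558, 0.231] pointing down, gripper open.
Joint ranges: [-2.6, 2.6], [-0.5, 2.12], [-1.47, 1.34], [0.16, 2.42], [-1.27, 4.41], [0.06, 2.06], [-2.6, 2.6]. Speed limits (rad/s): [2.22, 2.22, 2.79, 2.79, 3.14, 3.14, 3.14].

INTERFACE

Orientations are given as a unit quaternion [x, y, z, w].
In Python, from rig import sensors, vision, ctrl gives the robot as it stands.
- The arm moves only by the shell command python3 -m inch 'ROWS'. ROWS is text: rows parted by semicolons, each of 5 numbers parted by spaces: the closure, from -1 (fully open) to 1 (shut), then the shift along the tool's x, y, z in units of 60 mm (1.0 is 60 mm), then the turn about the tool's z in units of 8 degrees (1.0 is 8 degrees). A call has 1 to 12 rows; each row shifts and turns the commanded pose from where the row before left it, along the tool's axes as they then stand; what a row does not reach is not made up. A row lasts 1/8 s, in which the tool goes at most 62.5 mm and 10.7 degrees, less where a joint would pass 70% of its speed; a pose out of reach is approached as far as the arm can. A call is refused whole if a number of a shift passes 1 or a number of a turn 1, either way. A call with a gripper value outside its range is refused whole. The fingers move at their own pace and stop on an object; the grip force is fixed at half the most. Time passes only in rows, so rows that do not move let the fingers close. It gives the time, the measured TCP pose, the force and the opening at its end, in the units of the state.
- sensors.state(): the state, without advancing time (a new reading comes with each control period).
- vision.capture(name): name is "scene" or "top" or "wrist"; returns (picture, depth): 400x640x3 uint8, blue, green, red; 400x640 float32, m along the optical axis (not along the pixel's ray), 0 where there is no reading.
- vision.get_calibration(name): a dict with "K" (3x3 intrinsics, pixels), "cam_to_world" (4x4, takes a point from camera to world coordinates); the wrist camera has in their place "T_tool_cam" (4x4, takes a point from camera to tool coordinates, whose origin is the TCP and whose axes are the tool frame's). Camera axes: x right, y down, z forward; pixel columns grow to the right and rows downward; lengths in m; the calibration is good to about 2 mm. A picture is of the moment at which its call begins: read the wrist's pose just before it. get_calibration takes no time and is no camera call.
- ctrl.close_job(): hands the job in, once; it reports no verdict.
The state is a dict: "time": time; "joints": joint angles; "dq": joint speeds; "effort": joint torques, N m; "ee_pos": TCP position; "eef_rot": TCP orientation; "force": force on the tool from outside, world axes, zero at the start; "moment": the same for the moment, N m; "grip_width": finger opening in m.
Only numpy, scipy, OpenCV 4.12 (cv2) and the standard library are available. Lean on these libraries where they do the work, as an engineer would, in place of code of your own. Each camera call takes 0.05 s, during which the arm holds its last target.

TASK

Drop the drawer fronts from the rack one after another, the one with the longest pull first and the one with the shortest last, through the twisted guide tube so that each comes out on the slide with its pull facing up, and pack them in the open wooden box, lying flat with the pull up. Stand the paint jars upright in the box beside them; everything must be right down on the box floor, nothing on top of anything else. Leave the vanity, the pewter tray, the lampshade and the spokeshave where they are.

Things in the scene. Friction and masses are not known exactly. Their poses are not given: they have to be found in the camera images.
- guide: Turn-over guide, fixed on the desk: an upright clear tube, inside diameter 84 mm, outside 90, from z 105 to z 295 mm, open at both ends, between two flat posts (119 mm over them along x, same height), over a polished slippery steel slide that runs out towards the guide's +y. Origin on the desk under the tube's axis, z up. Base plate 120 x 230 mm.
- guide_mouth (a point): Centre of the tube's upper mouth, axes as the guide's. Four 8 mm helical rods inside leave a slot along the guide's x. A front held upright, long edge along x, enters with 5 mm spare at each end and over 10 mm at each face. Let go with its lower edge 10 to 25 mm below the mouth, it drops through.
- guide_exit (a point): Centre of the tube's lower end, 190 mm below the mouth. The rods wind half a turn about the vertical on the way, so the face that went in towards the guide's -y leaves towards +y. Below, the slide carries the lower edge off towards +y, the front lies back, and the face towards +y ends uppermost: a front let in with its pull towards the guide's -y comes out pull up.
- guide_slide (a point): Middle of the open run of the slide, on its floor, level axes as the guide's. The floor slopes down towards +y, 15 degrees: z 40 mm at guide y 45, z 9 mm at y 165, where an end lip, 40 mm above the desk, stops the part. 94 mm wide between cheeks about 10 mm high. A front comes to rest by the lip within 1 s, usually long edge against it; sliding friction about 0.12.
- rack: Low aluminium rack, fixed, 100 mm (x) by 190 mm (y), origin on the desk under its centre. Its top is at z 12 mm; three grooves along its x axis, at y -70, 0 and +70 mm, made by 9 mm high strips, each hold one front upright by 9 mm of its lower edge. A groove may be empty.
- box: Open wooden packing box, fixed, outside 138 mm (x) by 170 mm (y) by 22 mm high, walls and floor 5 mm, so inside 128 x 160 mm with the floor 5 mm above the desk. Origin on the desk under its centre.
- vanity: Bystander: pink dollhouse vanity, 86 x 126 mm, 153 mm high; origin under its centre.
- pewter_tray: Bystander: round dark pewter tray miniature, 102 mm across, 9 mm high; origin under its centre.
- lampshade: Bystander: glass lampshade, 90 mm across the foot, 76 mm high; origin under its centre.
- spokeshave: Bystander: steel spokeshave lying along its y axis, 250 mm long, 22 mm high; origin under its centre.
- front_long: The long-pull drawer front: dark board, 74 mm (x) by 8 (y) by 50 mm (z), 45 g, with a brass block pull on the -y face: 28 mm along x, 12 along z, standing 18 mm out (y -4 to -22), centred at x 0, z 23. The three fronts differ in the pull's length only: 28, 20, 12 mm. Origin mid length and thickness on the long edge it starts on. Starts upright in any groove, pull to the rack's -y; may be absent.
- front_mid: The middle-pull drawer front: dark board, 74 mm (x) by 8 (y) by 50 mm (z), 45 g, with a brass block pull on the -y face: 20 mm along x, 12 along z, standing 18 mm out (y -4 to -22), centred at x 0, z 23. The three fronts differ in the pull's length only: 28, 20, 12 mm. Origin mid length and thickness on the long edge it starts on. Starts upright in any groove, pull to the rack's -y; may be absent.
- front_short: The short-pull drawer front: dark board, 74 mm (x) by 8 (y) by 50 mm (z), 45 g, with a brass block pull on the -y face: 12 mm along x, 12 along z, standing 18 mm out (y -4 to -22), centred at x 0, z 23. The three fronts differ in the pull's length only: 28, 20, 12 mm. Origin mid length and thickness on the long edge it starts on. Starts upright in any groove, pull to the rack's -y; may be absent.
- jar1: Round amber glass paint jar with an aluminium cap, 43 mm in diameter, 50 mm high (the cap, the top 16 mm, is 44 mm across), standing on the desk; 60 to 130 g. Origin under its centre, z up. The jars are alike, and one may be absent.
- jar2: Round amber glass paint jar with an aluminium cap, 43 mm in diameter, 50 mm high (the cap, the top 16 mm, is 44 mm across), standing on the desk; 60 to 130 g. Origin under its centre, z up. The jars are alike, and one may be absent.
- jar3: Round amber glass paint jar with an aluminium cap, 43 mm in diameter, 50 mm high (the cap, the top 16 mm, is 44 mm across), standing on the desk; 60 to 130 g. Origin under its centre, z up. The jars are alike, and one may be absent.
Mind the look-alikes: they are no part of the job. Leave any blue or pink look-alike of the front_short alone.

How it is judged:
On the way, in this order (a step that is already met when the one before it is completed fails the run):
1. the long-pull front falls through the twisted tube (z of front_long in the frame of guide between 0.12 and 0.255 m and x of front_long in the frame of guide between -0.04 and 0.04 m and y of front_long in the frame of guide between -0.04 and 0.04 m), for 0.01 s.
2. the long-pull front has come out on the slide with its pull up (y of front_long in the frame of guide between 0.06 and 0.17 m and x of front_long in the frame of guide between -0.045 and 0.045 m and z of front_long in the frame of guide below 0.05 m and angle between front_long's own y axis and vertical above 2.7 rad), for 0.2 s.
3. the middle-pull front falls through the twisted tube (z of front_mid in the frame of guide between 0.12 and 0.255 m and x of front_mid in the frame of guide between -0.04 and 0.04 m and y of front_mid in the frame of guide between -0.04 and 0.04 m), for 0.01 s.
4. the middle-pull front has come out on the slide with its pull up (y of front_mid in the frame of guide between 0.06 and 0.17 m and x of front_mid in the frame of guide between -0.045 and 0.045 m and z of front_mid in the frame of guide below 0.05 m and angle between front_mid's own y axis and vertical above 2.7 rad), for 0.2 s.
5. the short-pull front falls through the twisted tube (z of front_short in the frame of guide between 0.12 and 0.255 m and x of front_short in the frame of guide between -0.04 and 0.04 m and y of front_short in the frame of guide between -0.04 and 0.04 m), for 0.01 s.
6. the short-pull front has come out on the slide with its pull up (y of front_short in the frame of guide between 0.06 and 0.17 m and x of front_short in the frame of guide between -0.045 and 0.045 m and z of front_short in the frame of guide below 0.05 m and angle between front_short's own y axis and vertical above 2.7 rad), for 0.2 s.
At the end, for the whole second after the job is handed in: Every front that is present lies flat (within 7 degrees) on the box floor inside the walls with its pull up (its underside within about 3 mm of the floor), every jar that is present stands upright (within 6 degrees) on the box floor inside the walls (within 4 mm of the floor), and all are at rest (x of front_long in the frame of box between -0.066 and 0.066 m and y of front_long in the frame of box between -0.082 and 0.082 m and z of each of front_long, front_mid, front_short in the frame of box below 0.0125 m and angle between each of front_long, front_mid, front_short's own y axis and vertical above 3.02 rad and linear speed of each of front_long, front_mid, front_short, jar1, jar2, jar3 below 0.02 m/s and x of front_mid in the frame of box between -0.066 and 0.066 m and y of front_mid in the frame of box between -0.082 and 0.082 m and x of front_short in the frame of box between -0.066 and 0.066 m and y of front_short in the frame of box between -0.082 and 0.082 m and x of jar1 in the frame of box between -0.06 and 0.06 m and y of jar1 in the frame of box between -0.076 and 0.076 m and z of each of jar1, jar2, jar3 in the frame of box below 0.009 m and angle between each of jar1, jar2, jar3's own z axis and vertical below 0.1 rad and x of jar2 in the frame of box between -0.06 and 0.06 m and y of jar2 in the frame of box between -0.076 and 0.076 m and x of jar3 in the frame of box between -0.06 and 0.06 m and y of jar3 in the frame of box between -0.076 and 0.076 m); the robot touches nothing.
It fails at once if the pink vanity is moved by more than 30 mm (distance of vanity from where it was at the start of the episode above 0.03 m).
It fails at once if the pewter tray is moved by more than 30 mm (distance of pewter_tray from where it was at the start of the episode above 0.03 m).
It fails at once if the glass lampshade is moved by more than 30 mm (distance of lampshade from where it was at the start of the episode above 0.03 m).
It fails at once if the spokeshave is moved by more than 30 mm (distance of spokeshave from where it was at the start of the episode above 0.03 m).
Of front_long, front_mid, front_short only 2 to 3 are there at a start; the rules pass over those that are not, and their reading is None.
Of jar1, jar2, jar3 only 2 to 3 are there at a start; the rules pass over those that are not, and their reading is None.
At some moment in a run one of jar1, jar2, jar3 may be knocked a few centimetres aside while the robot is not near it.
It also fails if it takes over 210 s, if anything falls off the work surface, if the arm or the gripper's body presses on something with over 40 N, if the wrist force passes 120 N, or if a joint passes its speed limit or range.

## Working session

There is one attempt and no reset: what is moved stays moved. The work goes in short steps, Python scripts to look and compute and a shell command to move; the robot and the scene stay as the last step left them, time stands still between calls to the robot, and variables do not carry over. Pictures are saved under pics/ and viewed, and the job is handed in when it is done.

```bash
ls; mkdir -p pics; python3 - <<'E'
from rig import sensors, vision
import cv2, numpy as np
print(sensors.state())
for n in ["scene","top","wrist"]:
    c=vision.get_calibration(n); print(n,{k:np.round(np.array(v),4).tolist() for k,v in c.items()})
    s=sensors.state()
    p,d=vision.capture(n); cv2.imwrite(f"pics/{n}0.png",p); np.save(f"pics/{n}0.npy",d)
E
```

```text
pics
{'time': 0.0, 'joints': array([-1.12660112,  0.33292252, -0.06471131,  1.46092941,  0.02161561,
        1.34986336, -0.08852605]), 'dq': array([ 0.00032939,  0.00027666, -0.00011765, -0.00146583,  0.0001661 ,
       -0.00088591,  0.0005421 ]), 'effort': array([ 9.27599358e-04, -6.25458455e+01,  4.98419360e-02, -3.91602159e+01,
        1.63327163e-02,  1.00239660e-02, -6.05718151e-05]), 'ee_pos': array([0.28110723, 0.55781248, 0.23049001]), 'eef_rot': array([ 8.51474623e-01,  5.24395326e-01, -5.86873364e-04,  4.05299991e-04]), 'force': array([ 0.29081305, -0.27324572,  0.54651618]), 'moment': array([0.02321768, 0.02113089, 0.01246516]), 'grip_width': 0.08529690486071373}
scene {'K': [[396.8607, 0.0, 317.3361], [0.0, 396.8607, 199.0091], [0.0, 0.0, 1.0]], 'cam_to_world': [[-0.1837, 0.7718, -0.6087, 1.2909], [0.9829, 0.1391, -0.1203, 0.1191], [-0.0082, -0.6204, -0.7842, 1.1489], [0.0, 0.0, 0.0, 1.0]]}
top {'K': [[392.7437, 0.0, 320.6873], [0.0, 392.7437, 200.9458], [0.0, 0.0, 1.0]], 'cam_to_world': [[-0.0285, -0.9965, 0.0788, 0.4715], [-0.9996, 0.0291, 0.0068, -0.0472], [-0.0091, -0.0785, -0.9969, 1.0897], [0.0, 0.0, 0.0, 1.0]]}
wrist {'K': [[327.3715, 0.0, 316.3048], [0.0, 327.3715, 202.7817], [0.0, 0.0, 1.0]], 'T_tool_cam': [[1.0, -0.0007, -0.0005, 0.001], [0.0008, 0.9505, 0.3107, -0.0802], [0.0003, -0.3107, 0.9505, -0.1416], [0.0, 0.0, 0.0, 1.0]]}
```

View pics/scene0.png

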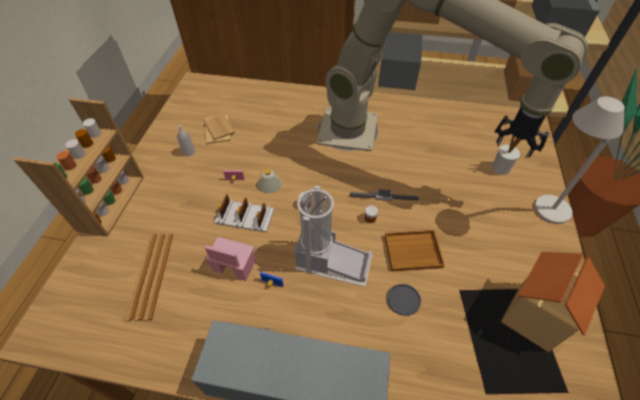

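View pics/top0.png

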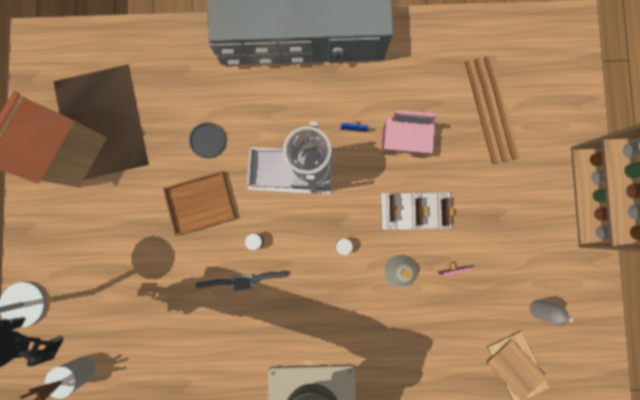

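View pics/wrist0.png

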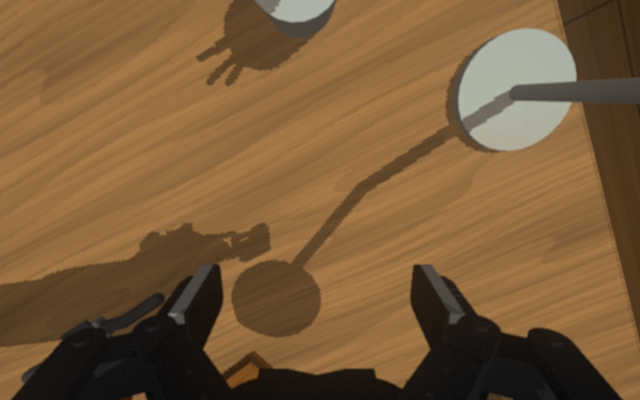

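```bash
cat > h.py <<'E'
from rig import sensors, vision
import cv2, numpy as np
from scipy.spatial.transform import Rotation as R
def cam(n,s=None):
    c=vision.get_calibration(n); K=np.array(c["K"])
    if n=="wrist":
        T=np.eye(4); T[:3,:3]=R.from_quat(s["eef_rot"]).as_matrix(); T[:3,3]=s["ee_pos"]
        return K,T@np.array(c["T_tool_cam"])
    return K,np.array(c["cam_to_world"])
def ray(KT,u,v,z):
    K,T=KT; d=T[:3,:3]@np.linalg.solve(K,[u,v,1.]); o=T[:3,3]
    return o+d*(z-o[2])/d[2]
def proj(KT,p):
    K,T=KT; q=T[:3,:3].T@(np.array(p)-T[:3,3]); q=K@q; return q[:2]/q[2]
def cloud(KT,d):
    K,T=KT; v,u=np.mgrid[:400,:640]; P=np.stack([(u-K[0,2])/K[0,0]*d,(v-K[1,2])/K[1,1]*d,d],-1)
    return P@T[:3,:3].T+T[:3,3]
def shot(n,name):
    s=sensors.state(); p,d=vision.capture(n); cv2.imwrite(f"pics/{name}.png",p); np.save(f"pics/{name}.npy",d)
    return cam(n,s),p,d,s
def crop(p,x0,y0,x1,y1,k,name):
    cv2.imwrite(f"pics/{name}.png",cv2.resize(p[y0:y1,x0:x1],None,fx=k,fy=k,interpolation=cv2.INTER_CUBIC))
def yaw(s=None):
    s=s or sensors.state(); m=R.from_quat(s["eef_rot"]).as_matrix(); return np.degrees(np.arctan2(m[1,0],m[0,0]))
def togo(x,y,z,yw=None):
    """shift in tool units to go to world x,y,z from the measured pose; turn in units (tool z is down: +turn lowers world yaw)"""
    s=sensors.state(); m=R.from_quat(s["eef_rot"]).as_matrix()
    dl=m.T@(np.array([x,y,z])-s["ee_pos"])/0.06
    t=None
    if yw is not None: t=-(((yw-yaw(s))+90)%180-90)/8
    print("pos",np.round(s["ee_pos"],4),"yaw",round(yaw(s),2),"t",s["time"],"units before turn",np.round(dl,3),"turn",t)
    if yw is not None:
        a=np.radians(-t*8); m2=R.from_euler('z',a).as_matrix()@m
        print("units after turn",np.round(m2.T@(np.array([x,y,z])-s["ee_pos"])/0.06,3))
E
python3 - <<'E'
from h import *
p=cv2.imread("pics/top0.png")
crop(p,160,100,480,300,2.5,"c1"); crop(p,370,170,490,290,5,"c2"); crop(p,235,110,355,210,6,"c3")
q=cv2.imread("pics/scene0.png"); crop(q,190,160,350,290,5,"c4")
E
```

```text
(no output)
```

View pics/c2.png

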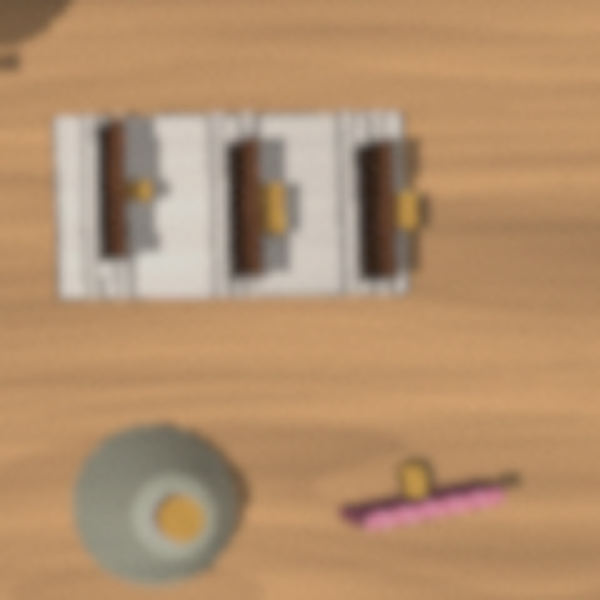

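View pics/c3.png

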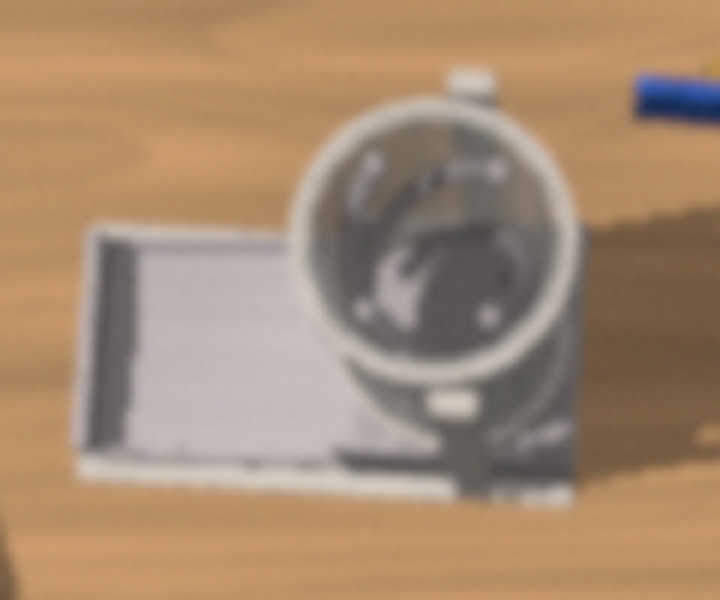

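View pics/c4.png

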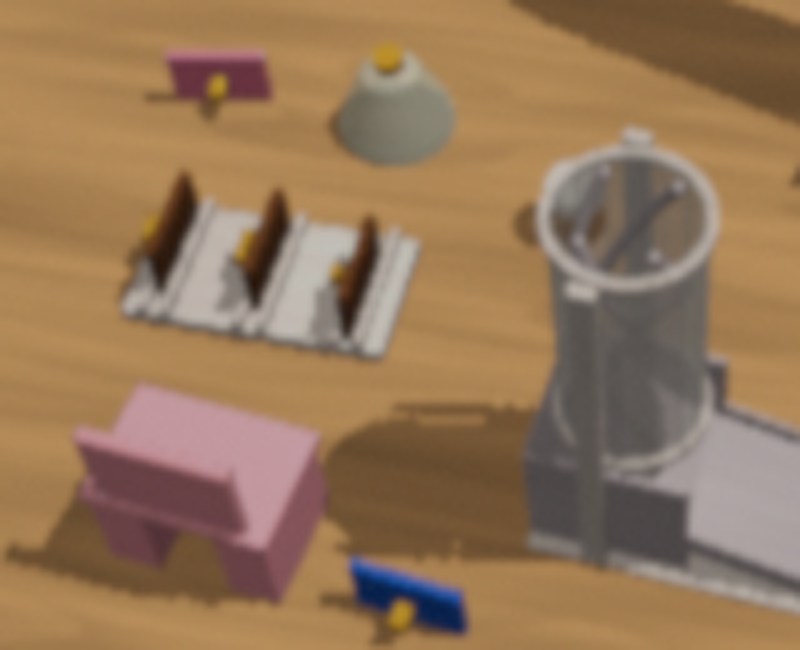

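```bash
python3 - <<'E'
from h import *
for n in ["top","scene"]:
    KT=cam(n); d=np.load(f"pics/{n}0.npy"); C=cloud(KT,d); ok=d>0
    print(n)
    for lo,hi in [(.28,.31),(.2,.28)]:
        m=ok&(C[...,2]>lo)&(C[...,2]<hi)&(C[...,0]>.4)&(C[...,0]<.8)&(abs(C[...,1])<.3)
        v,u=np.nonzero(m); P=C[m]; print(lo,len(P), P.min(0).round(3),P.max(0).round(3), np.median(P,0).round(4), u.min(),u.max(),v.min(),v.max())
        (cx,cy),r=cv2.minEnclosingCircle(P[:,:2].astype(np.float32)); print(cx,cy,r)
KT=cam("top")
f=lambda x,y,k,ox,oy:( (x+.5)/k-.5+ox,(y+.5)/k-.5+oy)
for nm,x,y,z in [("ring",436,239,.295),("postfar",472,84,.295),("postnear",452,403,.295),("baseNE_left-top",90,228,.0),("left-bot",80,478,0),("right-bot",572,503,0)]:
    print(nm, ray(KT,*f(x,y,6,235,110),z).round(4))
E
```

```text
top
0.28 774 [ 0.581 -0.064  0.28 ] [0.7   0.033 0.303] [ 0.651  -0.0194  0.2963] 283 330 121 179
0.6407051086425781 -0.025081297382712364 0.060364991426467896
0.2 666 [ 0.581 -0.058  0.2  ] [0.698 0.027 0.28 ] [ 0.6543 -0.0119  0.2481] 287 327 124 184
0.6401506662368774 -0.025824306532740593 0.05958991497755051
scene
0.28 489 [ 0.58  -0.063  0.28 ] [0.703 0.034 0.299] [ 0.6392 -0.0209  0.2932] 298 333 186 223
0.6416564583778381 -0.02391045168042183 0.0616532601416111
0.2 907 [ 0.598 -0.059  0.2  ] [0.704 0.031 0.28 ] [ 0.6639 -0.0136  0.2446] 300 331 194 239
0.6513956785202026 -0.018406543880701065 0.054254308342933655
ring [ 0.6412 -0.0172  0.295 ]
postfar [ 0.6948 -0.031   0.295 ]
postnear [ 0.5845 -0.0212  0.295 ]
baseNE_left-top [0.7143 0.1563 0.    ]
left-bot [0.5964 0.1626 0.    ]
right-bot [ 0.5779 -0.066   0.    ]
```

View pics/c1.png

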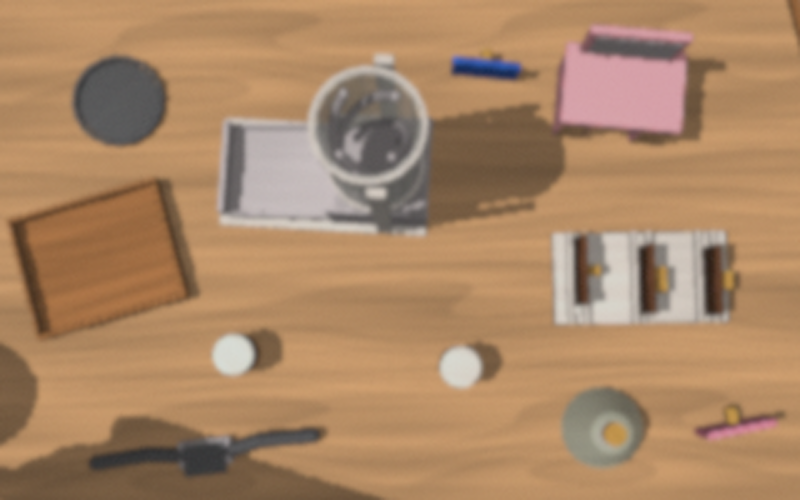

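```bash
python3 - <<'E'
from h import *
KT=cam("top"); d=np.load("pics/top0.npy"); C=cloud(KT,d)
f=lambda x,y,k,ox,oy:( (x+.5)/k-.5+ox,(y+.5)/k-.5+oy)
for nm,x,y,z in [("tl",54,114,.012),("bl",59,300,.012),("tr",402,112,.012),("br",410,296,.012)]:
    print(nm, ray(KT,*f(x,y,5,370,170),z).round(4))
p=cv2.imread("pics/top0.png"); b,g,r=[p[...,i].astype(int) for i in range(3)]
m=np.zeros((400,640),np.uint8); s=(slice(185,235),slice(378,460))
m[s]=((r<130)&(r>g+12)&(g<80)&(b<60))[s]
n,l,st,ce=cv2.connectedComponentsWithStats(m)
for i in range(1,n):
    if st[i,4]>30:
        mm=l==i; print(st[i],ce[i],"z90",np.percentile(C[mm][:,2],[50,90,98]).round(4), "top",C[mm&(C[...,2]>.045)].mean(0).round(4))
# box & jars
for nm,x,y,z in [("boxTL",10,222,.022),("boxTR",160,180,.022),("boxBR",197,296,.022),("boxBL",42,337,.022),("jarA",234,354,.05),("jarB",461,366,.05)]:
    print(nm, ray(KT,*f(x,y,2.5,160,100),z).round(4))
E
```

```text
tl [ 0.5755 -0.2048  0.012 ]
bl [ 0.4733 -0.2034  0.012 ]
tr [ 0.571  -0.3959  0.012 ]
br [ 0.47   -0.3948  0.012 ]
[391 195   5  26  87] [392.28735632 208.08045977] z90 [0.0628 0.0662 0.0671] top [ 0.5286 -0.227   0.0607]
[417 199   6  25 115] [419.03478261 211.31304348] z90 [0.0615 0.0653 0.067 ] top [ 0.5188 -0.2971  0.0601]
[443 199   6  26 129] [445.39534884 211.70542636] z90 [0.0608 0.0648 0.0658] top [ 0.5151 -0.3667  0.0595]
boxTL [0.6028 0.3898 0.022 ]
boxTR [0.6443 0.2244 0.022 ]
boxBR [0.5156 0.1852 0.022 ]
boxBL [0.4759 0.3545 0.022 ]
jarA [0.4521 0.1407 0.05  ]
jarB [ 0.4328 -0.0982  0.05  ]
```

```bash
python3 -m inch '-1 0 0 -1 -1; -1 0 0 -1 -1; -1 0 0 -1 -1; -1 0 0 -0.5 -0.3; -1 0 0 0 0'; python3 - <<'E'
from h import *
togo(.56,-.016,.44,89)
E
```

```text
time: 0.78
ee_pos: [0.2815, 0.5586, 0.4436]
eef_rot: [0.709, 0.705, 0.002, -0.001]
force: [-0.4, 0.1, 0.3]
grip_width: 0.0848
pos [0.2815 0.5586 0.4436] yaw 89.67 t 0.775 units before turn [-9.55   4.698  0.031] turn 0.08328416798493166
units after turn [-9.495  4.809  0.032]
```

```bash
python3 -m inch '-1 -0.87 0.43 0 0;-1 -0.87 0.43 0 0;-1 -0.87 0.43 0 0;-1 -0.87 0.43 0 0;-1 -0.87 0.43 0 0;-1 -0.87 0.43 0 0;-1 -0.87 0.43 0 0;-1 -0.87 0.43 0 0;-1 -0.87 0.43 0 0;-1 -0.87 0.43 0 0;-1 -0.87 0.43 0 0;-1 0 0 0 0'; python3 - <<'E'
from h import *
KT,p,d,s=shot("wrist","w1"); print(s["ee_pos"],yaw(s),s["dq"].round(3))
E
```

```text
time: 2.28
ee_pos: [0.5619, -0.0228, 0.4392]
eef_rot: [0.712, 0.702, -0.002, -0.0]
force: [-0.6, 0.1, -0.0]
grip_width: 0.0851
[ 0.56194642 -0.02281724  0.43915136] 89.16532883466404 [-0.051 -0.028 -0.075  0.015 -0.014  0.008 -0.054]
```

View pics/w1.png

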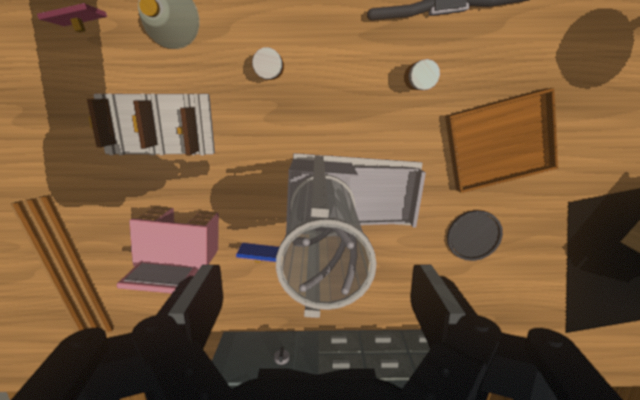

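```bash
python3 - <<'E'
from h import *
p=cv2.imread("pics/w1.png")
crop(p,270,140,440,325,4,"d1"); crop(p,80,85,220,165,5,"d2"); crop(p,430,80,570,200,5,"d3")
E
```

```text
(no output)
```

View pics/d1.png

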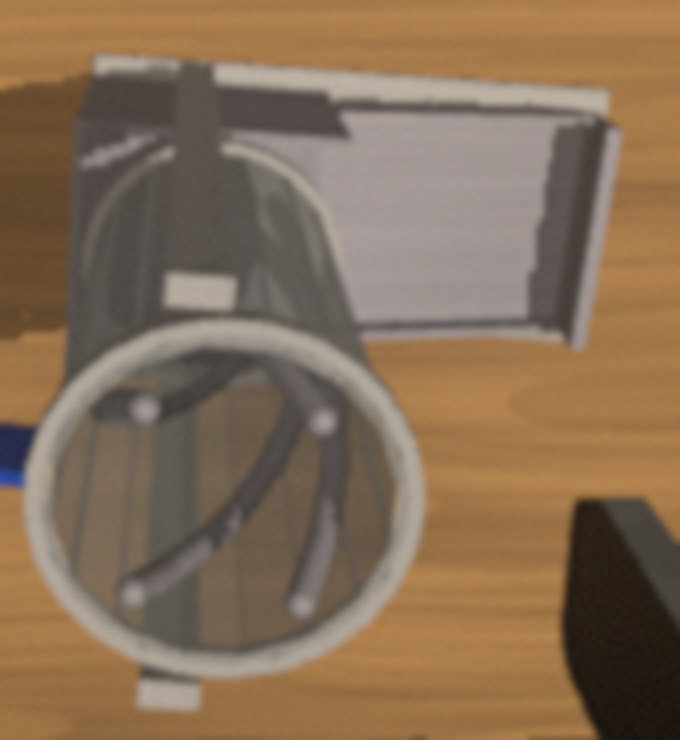

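View pics/d2.png

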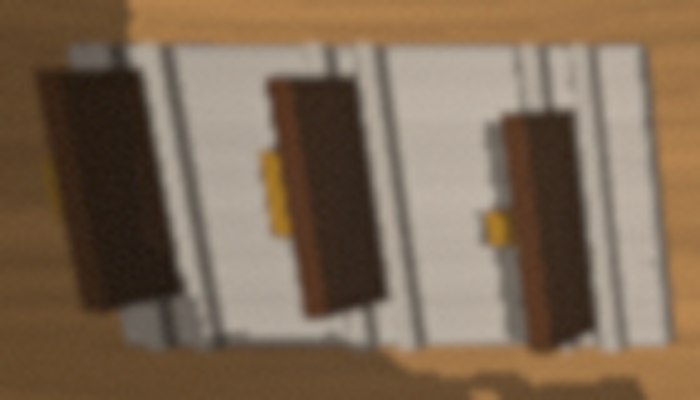

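View pics/d3.png

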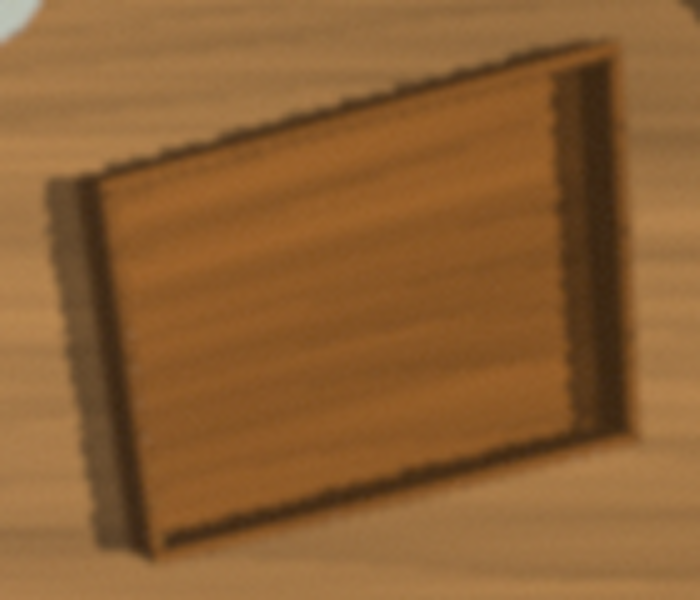

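```bash
python3 - <<'E'
from h import *
s={"ee_pos":np.array([ 0.56194642,-0.02281724,0.43915136]),"eef_rot":sensors.state()["eef_rot"]}
print(yaw(s))
KT=cam("wrist",s)
f=lambda x,y,k,ox,oy:( (x+.5)/k-.5+ox,(y+.5)/k-.5+oy)
g=lambda L,k,ox,oy,z:np.array([ray(KT,*f(x,y,k,ox,oy),z)[:2] for x,y in L])
Rd=g([(146,409),(323,420),(133,592),(301,605)],4,270,140,.295); print("rods",Rd.round(4).tolist(),Rd.mean(0))
x=(Rd[2]+Rd[3]-Rd[0]-Rd[1]); y=Rd[1]+Rd[3]-Rd[0]-Rd[2]
print(np.degrees(np.arctan2(x[1],x[0])),np.degrees(np.arctan2(-y[0],y[1])),np.linalg.norm(x)/2,np.linalg.norm(y)/2)
print("ring",g([(225,498)],4,270,140,.295))
P=g([(200,292),(169,695)],4,270,140,.295); print("posts",P.round(4).tolist(),np.degrees(np.arctan2(*(P[1]-P[0])[::-1])),P.mean(0))
print("lip", g([(618,128),(580,347)],4,270,140,.04).round(4).tolist(), "edge bottom left",g([(97,55),(608,92)],4,270,140,.0).round(4).tolist())
B=g([(45,178),(620,45),(635,438),(150,558)],5,430,80,.022); print("box",B.round(4).tolist(),B.mean(0))
for a,b in [(0,3),(1,2)]: v=B[b]-B[a]; print("x",np.degrees(np.arctan2(v[1],v[0])),np.linalg.norm(v))
for a,b in [(0,1),(3,2)]: v=B[b]-B[a]; print("y",np.degrees(np.arctan2(-v[0],v[1])),np.linalg.norm(v))
for nm,L in dict(A=[(38,72),(56,72),(88,310),(103,307)],B=[(268,80),(290,80),(308,317),(324,313)],C=[(502,117),(521,117),(533,350),(550,348)]).items():
    F=g(L,5,80,85,.062); print(nm,F.round(4).tolist(),F.mean(0).round(4))
RK=g([(640,45),(668,343),(70,45),(122,343)],5,80,85,.012);print("rack",RK.round(4).tolist(),RK.mean(0))
E
```

```text
89.38407311746155
rods [[0.6143, -0.0323], [0.6177, 0.01], [0.6644, -0.0366], [0.6686, 0.0056]] [ 0.64124707 -0.0133154 ]
-4.98032116404143 -5.103867356311797 0.05070671291839624 0.04239607091429313
ring [[ 0.63830035 -0.01347089]]
posts [[0.5848, -0.0191], [0.695, -0.028]] -4.630487520382263 [ 0.63988084 -0.02358744]
lip [[0.6046, 0.1588], [0.7037, 0.1508]] edge bottom left [[0.5778, -0.0624], [0.597, 0.1661]]
box [[0.5138, 0.1801], [0.4744, 0.361], [0.6034, 0.3934], [0.6448, 0.2308]] [0.55909252 0.29135296]
x 21.16129460957022 0.14041926060538962
x 14.088448853267806 0.13294882688151152
y 12.28047889642678 0.1851258870560036
y 14.280141443966462 0.16774467947423313
A [[0.4817, -0.3679], [0.4818, -0.3624], [0.5534, -0.3684], [0.5525, -0.3634]] [ 0.5174 -0.3655]
B [[0.4848, -0.2987], [0.4849, -0.292], [0.5564, -0.2992], [0.5552, -0.2939]] [ 0.5203 -0.296 ]
C [[0.4964, -0.2293], [0.4965, -0.2235], [0.5677, -0.2294], [0.5671, -0.2239]] [ 0.5319 -0.2265]
rack [[0.4755, -0.2006], [0.574, -0.2021], [0.4733, -0.3888], [0.5718, -0.3925]] [ 0.5236319  -0.29602635]
```

```bash
python3 - <<'E'
from h import *
togo(.5195,-.2965,.16,89)
E
```

```text
pos [ 0.5616 -0.0198  0.4394] yaw 89.38 t 2.325 units before turn [-4.615 -0.639  4.663] turn 0.04800913968269427
units after turn [-4.619 -0.608  4.663]
```

```bash
python3 -m inch '0 -0.77 -0.1 0.3 0.05;0 -0.77 -0.1 0.3 0;0 -0.77 -0.1 0.3 0;0 -0.77 -0.1 0.5 0;0 -0.77 -0.1 0.5 0;0 -0.77 -0.1 0.5 0;0 0 0 0.8 0;0 0 0 0.8 0;0 0 0 0.66 0;0 0 0 0 0;0 0 0 0 0;0 0 0 0 0'; python3 - <<'E'
from h import *
togo(.5195,-.2965,.045,89); print(sensors.state()["grip_width"])
KT,p,d,s=shot("wrist","w2"); print(s["ee_pos"],yaw(s),s["dq"].round(3))
E
```

```text
time: 3.82
ee_pos: [0.5233, -0.2947, 0.1636]
eef_rot: [0.712, 0.703, 0.001, 0.001]
force: [-0.8, -0.2, 0.6]
grip_width: 0.043
pos [ 0.5233 -0.2947  0.1636] yaw 89.27 t 3.825 units before turn [-0.03  -0.069  1.977] turn 0.033793409732448154
units after turn [-0.03  -0.068  1.977]
0.04301065454284938
[ 0.5232975  -0.29466919  0.16362092] 89.27034727785959 [ 0.005  0.004  0.     0.006 -0.002 -0.004  0.002]
```

View pics/w2.png

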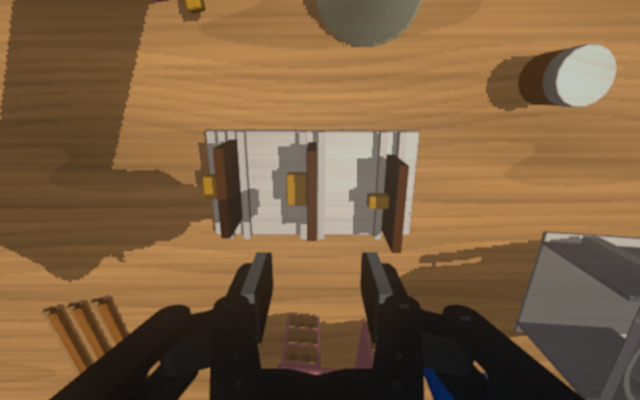

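```bash
python3 - <<'E'
from h import *
s=sensors.state(); KT=cam("wrist",s); p=cv2.imread("pics/w2.png"); crop(p,190,120,430,260,3.3,"d4")
for a in [(312,144),(313,240),(237,141),(226,237),(386,156),(397,250)]: print(a,ray(KT,*a,.062).round(4))
E
```

```text
(312, 144) [ 0.4774 -0.2963  0.062 ]
(313, 240) [ 0.5548 -0.2969  0.062 ]
(237, 141) [ 0.4745 -0.3514  0.062 ]
(226, 237) [ 0.5513 -0.3672  0.062 ]
(386, 156) [ 0.4871 -0.2413  0.062 ]
(397, 250) [ 0.5647 -0.2282  0.062 ]
```

View pics/d4.png

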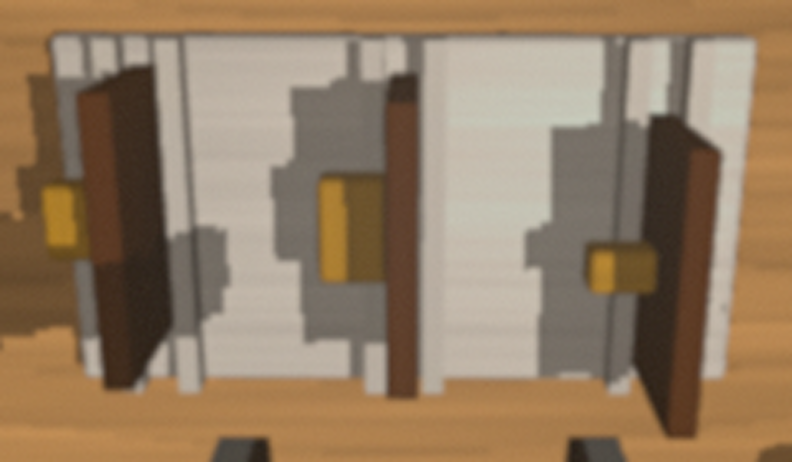

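```bash
python3 -m inch '0 -0.03 -0.075 0.7 0;0 0 0 0.7 0;0 0 0 0.55 0;0 0 0 0 0;0 0 0 0 0;0 0 0 0 0'; python3 - <<'E'
from h import *
togo(.5187,-.2966,.045,89)
KT=cam("wrist",sensors.state())
A=[ray(KT,0,0,0)]
E
```

```text
time: 4.62
ee_pos: [0.5189, -0.2968, 0.0466]
eef_rot: [0.712, 0.703, 0.001, 0.001]
force: [-0.4, -0.5, 0.3]
grip_width: 0.0429
pos [ 0.5189 -0.2968  0.0466] yaw 89.26 t 4.625 units before turn [ 0.003 -0.004  0.027] turn 0.032300048514068536
units after turn [ 0.003 -0.004  0.027]
```

```bash
python3 -m inch '0.6 0 0 0.02 0;1 0 0 0 0;1 0 0 0 0;1 0 0 0 0;1 0 0 0 0;1 0 0 0 0;1 0 0 0 0'; python3 - <<'E'
from h import *
KT,p,d,s=shot("wrist","w3")
print(s["force"],s["grip_width"])
E
```

```text
time: 5.5
ee_pos: [0.5179, -0.2968, 0.0439]
eef_rot: [0.712, 0.702, -0.0, 0.0]
force: [-1.0, -3.2, 4.9]
grip_width: 0.0068
[-0.98355562 -3.18880268  4.8828295 ] 0.006755570823017586
```

View pics/w3.png

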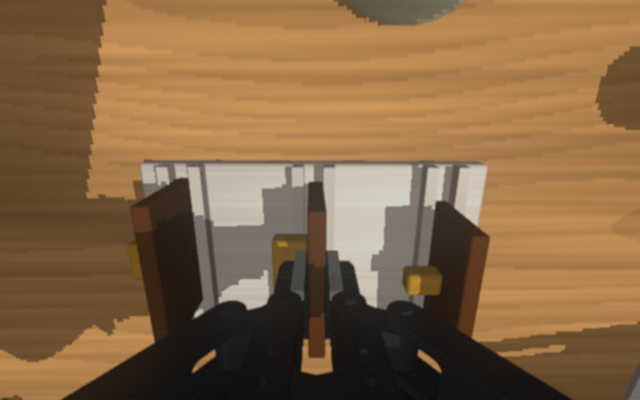

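```bash
python3 - <<'E'
from h import *
s=sensors.state(); KT=cam("wrist",s)
for a in [(317,208),(317,357)]: print(a,ray(KT,*a,.062).round(4), s["ee_pos"])
E
python3 -m inch '1 0 0 -0.3 0;1 0 0 -0.8 0;1 0 0 -0.9 0;1 0 0 -1 0;1 0 0 -1 0;1 0 0 -1 0;1 0 0 -0.2 0;1 0 0 0 0;1 0 0 0 0;1 0 0 0 0'; python3 - <<'E'
from h import *
togo(.640,-.014,.36,85)
KT,p,d,s=shot("wrist","w4")
for a in [(317,208),(317,357)]: print(a,ray(KT,*a,.018+s["ee_pos"][2]).round(4), s["ee_pos"])
E
```

```text
(317, 208) [ 0.4808 -0.2949  0.062 ] [ 0.51798014 -0.29684369  0.04389623]
(317, 357) [ 0.5547 -0.2959  0.062 ] [ 0.51798014 -0.29684369  0.04389623]
time: 6.8
ee_pos: [0.5175, -0.2958, 0.3539]
eef_rot: [0.712, 0.703, -0.0, -0.001]
force: [-0.2, 0.1, -0.0]
grip_width: 0.0067
pos [ 0.5175 -0.2958  0.3539] yaw 89.26 t 6.8 units before turn [ 4.722  1.982 -0.102] turn 0.5330347749288968
units after turn [ 4.857  1.625 -0.101]
(317, 208) [ 0.4804 -0.2939  0.3719] [ 0.51746143 -0.29579242  0.35386485]
(317, 357) [ 0.5543 -0.2949  0.3719] [ 0.51746143 -0.29579242  0.35386485]
```

View pics/w4.png

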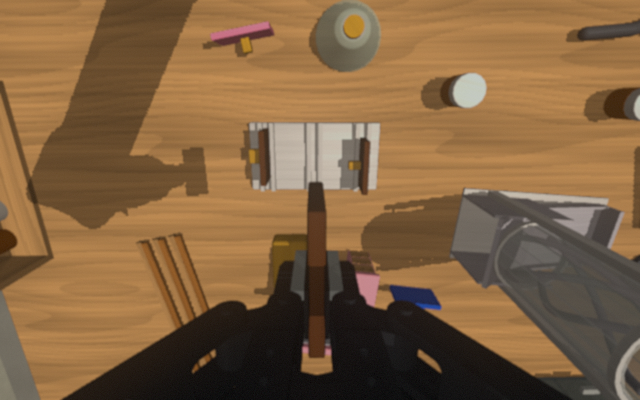

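```bash
python3 -m inch '1 0 0 -0.4 0.53;1 0.81 0.27 0 0;1 0.81 0.27 0 0;1 0.81 0.27 0 0;1 0.81 0.27 0 0;1 0.81 0.27 0 0;1 0.81 0.27 0 0;1 0 0 0 0;1 0 0 0 0;1 0 0 0 0'; python3 - <<'E'
from h import *
togo(.640,-.014,.31,85)
KT,p,d,s=shot("wrist","w5"); print(yaw(s))
crop(p,140,180,500,400,2.2,"d5")
E
```

```text
time: 8.1
ee_pos: [0.6396, -0.0157, 0.3796]
eef_rot: [0.738, 0.675, -0.0, 0.0]
force: [0.4, -0.3, -0.6]
grip_width: 0.0065
pos [ 0.6396 -0.0157  0.3796] yaw 84.89 t 8.1 units before turn [0.029 0.003 1.161] turn -0.01313973837081761
units after turn [0.029 0.003 1.161]
84.89488209303346
```

View pics/d5.png

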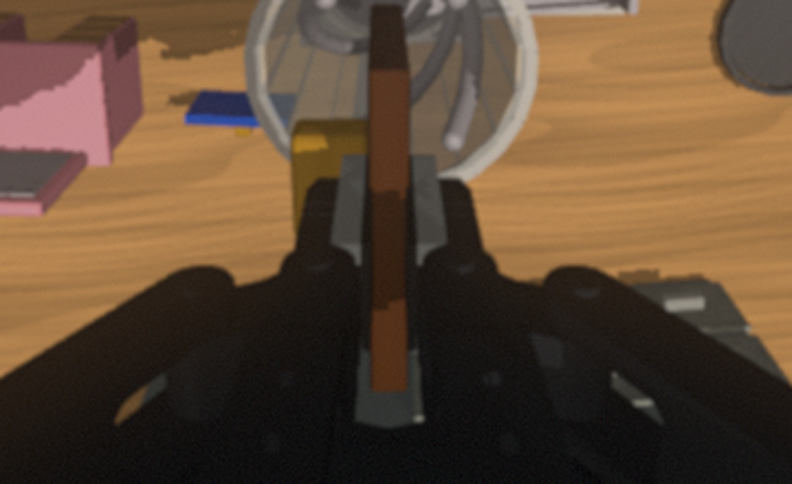

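```bash
python3 - <<'E'
from h import *
p=cv2.imread("pics/w5.png"); crop(p,230,120,410,270,4.4,"d6")
E
```

```text
(no output)
```

View pics/d6.png

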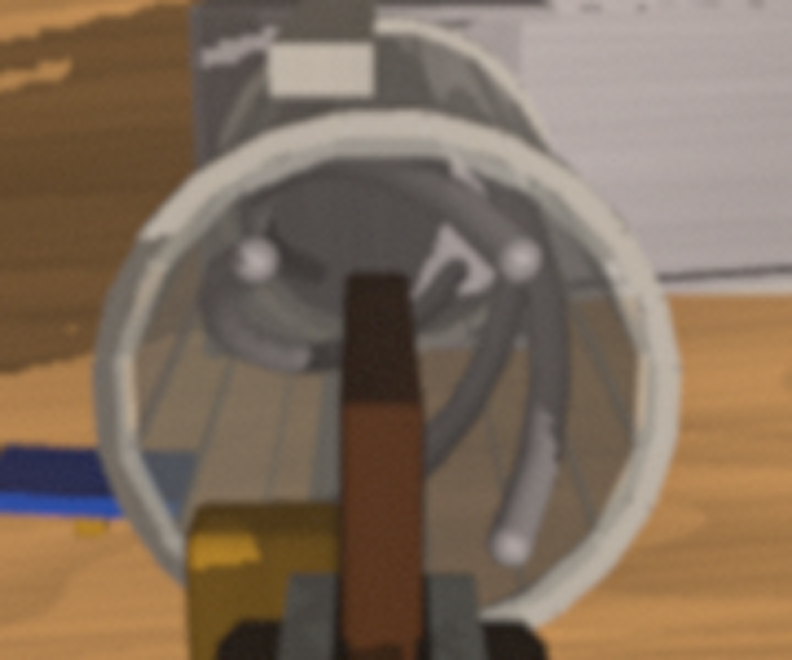

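```bash
python3 - <<'E'
from h import *
s=sensors.state(); KT=cam("wrist",s); m=R.from_quat(s["eef_rot"]).as_matrix()
f=lambda x,y:((x+.5)/4.4-.5+230,(y+.5)/4.4-.5+120)
P=[]
for x,y in [(395,111),(250,150),(135,245),(95,370),(540,152),(635,250),(681,385),(655,500),(600,590)]:
    P.append(ray(KT,*f(x,y),.295)[:2])
P=np.array(P); A=np.c_[2*P,np.ones(len(P))]; c=np.linalg.lstsq(A,(P**2).sum(1),rcond=None)[0]; print("ring",c[:2],np.sqrt(c[2]+c[0]**2+c[1]**2))
r=np.array([ray(KT,*f(x,y),.295)[:2] for x,y in [(255,262),(520,260),(510,548)]]); print("rods",r.round(4).tolist(), "centre", (r[0]+r[2])/2, "tcp",s["ee_pos"])
v=r[2]-r[1]; print(np.degrees(np.arctan2(v[1],v[0])))
E
```

```text
ring [ 0.64180146 -0.01393576] 0.04912463055870842
rods [[0.6145, -0.0329], [0.618, 0.0098], [0.6688, 0.005]] centre [ 0.64168197 -0.01392255] tcp [ 0.63966886 -0.01563489  0.37972207]
-5.3715824271741734
```

```bash
python3 -m inch '1 0.03 0.025 0.3 0;1 0 0 0.3 0;1 0 0 0.3 0;1 0 0 0.25 0;1 0 0 0 0;1 0 0 0 0;1 0 0 0 0'; python3 - <<'E'
from h import *
togo(.6412,-.014,.31,85)
E
```

```text
time: 9.02
ee_pos: [0.6419, -0.0126, 0.3113]
eef_rot: [0.737, 0.676, 0.001, 0.0]
force: [-0.7, -0.1, -0.9]
grip_width: 0.0064
pos [ 0.6419 -0.0126  0.3113] yaw 85.02 t 9.025 units before turn [-0.025 -0.01   0.021] turn 0.0020961555050735825
units after turn [-0.025 -0.01   0.021]
```

No contact forces, well centred. Release.

```bash
python3 -m inch '-0.2 0 0 0 0;-0.2 0 0 0 0;-0.2 0 0 0 0;-0.2 0 0 0 0;-0.2 0 0 -1 0;-0.2 0 0 -0.5 0;-0.2 0 0 0 0;-0.2 0 0 0 0;-0.2 0 0 0 0'; python3 - <<'E'
from h import *
KT,p,d,s=shot("wrist","w6"); _,q,_,_=shot("top","t6"); crop(q,160,100,360,260,4,"t6c")
E
```

```text
time: 10.15
ee_pos: [0.6413, -0.0124, 0.3992]
eef_rot: [0.737, 0.676, -0.001, -0.001]
force: [-0.3, 0.5, 0.8]
grip_width: 0.0511
```

View pics/w6.png

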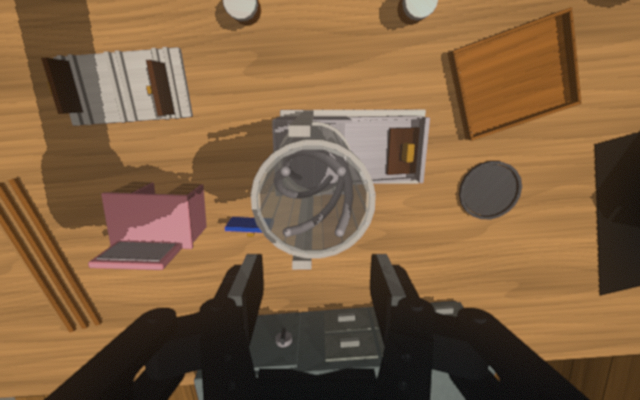

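View pics/t6c.png

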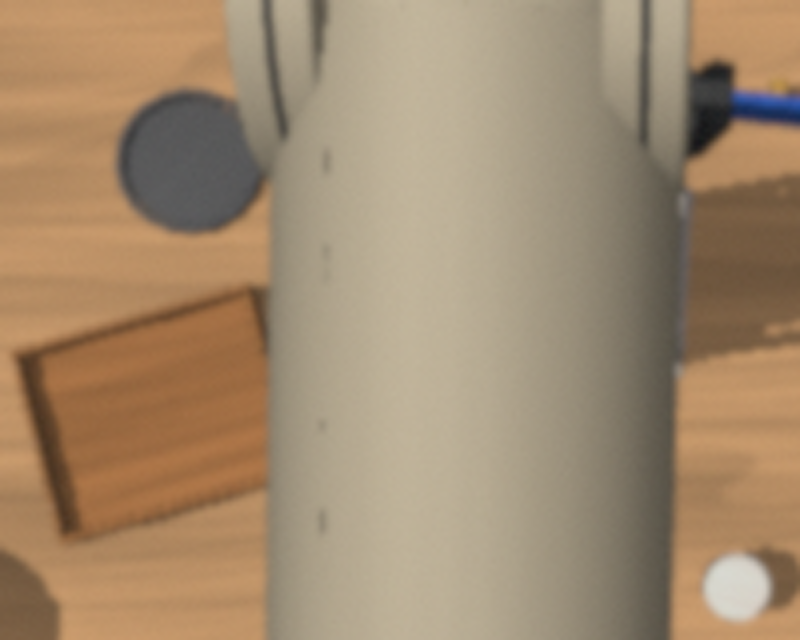

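```bash
python3 - <<'E'
from h import *
s=sensors.state(); print(s["joints"].round(2))
p=cv2.imread("pics/w6.png"); crop(p,370,95,440,195,6,"d7")
KT=cam("wrist",s)
E
```

```text
[-0.36  0.37  0.46  1.11 -0.16  1.7   1.54]
```

View pics/d7.png

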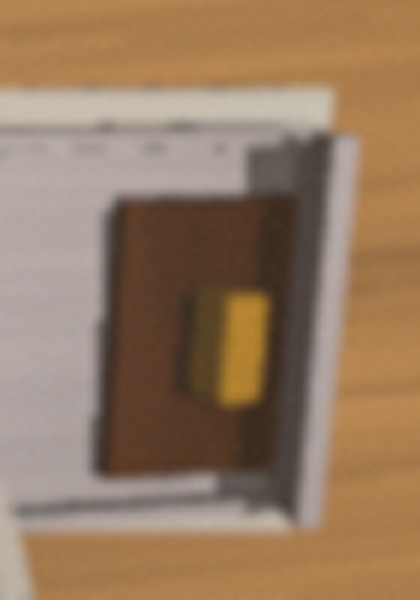

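```bash
python3 - <<'E'
from h import *
s=sensors.state(); KT=cam("wrist",s)
P=ray(KT,410.1,152.9,.0406); print(P)
o=np.array([.6412,-.014]); a=np.radians(-5); ex=np.array([np.cos(a),np.sin(a)]); ey=np.array([-np.sin(a),np.cos(a)])
print("guide xy",(P[:2]-o)@ex,(P[:2]-o)@ey)
togo(P[0],P[1],.2,-5)
E
```

```text
[0.65687251 0.13130097 0.0406    ]
guide xy 0.0029490539305592222 0.14611400401213753
pos [ 0.6414 -0.0124  0.3996] yaw 85.02 t 10.25 units before turn [2.409 0.054 3.326] turn -11.247794422858327
units after turn [-0.048  2.414  3.323]
```

```bash
python3 -m inch '-0.2 0.8 0.02 0 0;-0.2 0.8 0.02 0 0;-0.2 0.8 0.02 0 0;-0.2 0 0 0.3 1;-0.2 0 0 0.3 1;-0.2 0 0 0.3 1;-0.2 0 0 0.3 1;-0.2 0 0 0.3 1;-0.2 0 0 0.3 1;-0.2 0 0 0.3 1;-0.2 0 0 0.3 1;-0.2 0 0 0.3 1'; python3 -m inch '-0.2 0 0 0.2 1;-0.2 0 0 0.2 1;-0.2 0 0 0 0.25;-0.2 0 0 0 0;-0.2 0 0 0 0'; python3 - <<'E'
from h import *
KT,p,d,s=shot("wrist","w7"); print(s["joints"].round(2)); togo(.657,.131,.2,-5)
E
```

```text
time: 11.75
ee_pos: [0.6574, 0.1307, 0.2374]
eef_rot: [0.994, 0.111, -0.0, 0.0]
force: [0.1, 0.9, -1.2]
grip_width: 0.051
time: 12.38
ee_pos: [0.658, 0.1306, 0.2151]
eef_rot: [0.999, -0.043, 0.0, -0.0]
force: [-0.0, 0.3, -0.2]
grip_width: 0.051
[-0.71  0.5   0.65  1.38 -0.3   1.36 -0.15]
pos [0.6579 0.1306 0.2151] yaw -4.9 t 12.425 units before turn [-0.016 -0.005  0.251] turn 0.012389285850304077
units after turn [-0.016 -0.005  0.251]
```

View pics/w7.png

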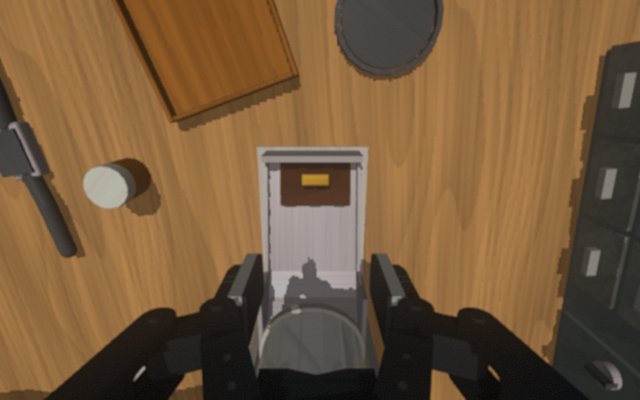

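```bash
python3 - <<'E'
from h import *
s=sensors.state(); KT=cam("wrist",s)
p=cv2.imread("pics/w7.png"); hsv=cv2.cvtColor(p,cv2.COLOR_BGR2HSV); m=cv2.inRange(hsv,(18,150,120),(35,255,255)); m[:160]=0;m[210:]=0;m[:,:270]=0;m[:,360:]=0
n,l,st,ce=cv2.connectedComponentsWithStats(m); print(st[1:],ce[1:])
i=1+np.argmax(st[1:,4]); P=ray(KT,*ce[i],.0406); print(P)
o=np.array([.6412,-.014]); a=np.radians(-5); ex=np.array([np.cos(a),np.sin(a)]); ey=np.array([-np.sin(a),np.cos(a)])
print("guide xy",(P[:2]-o)@ex,(P[:2]-o)@ey)
L=ray(KT,316,148,.04);print("lip far",(L[:2]-o)@ey); L=ray(KT,316,154,.04);print("lip near",(L[:2]-o)@ey)
togo(P[0]-.001*0,P[1]-.001,.030,-5)
crop(p,240,130,390,230,5,"d8")
E
```

```text
[[302 174  27  11 295]] [[314.91186441 179.        ]]
[0.65671694 0.13313123 0.0406    ]
guide xy 0.002634558144523062 0.1479237376821381
lip far 0.17851081974126684
lip near 0.17270341266942002
pos [0.6579 0.1306 0.2151] yaw -4.9 t 12.425 units before turn [-0.024 -0.022  3.084] turn 0.012389285850304077
units after turn [-0.024 -0.022  3.084]
```

View pics/d8.png

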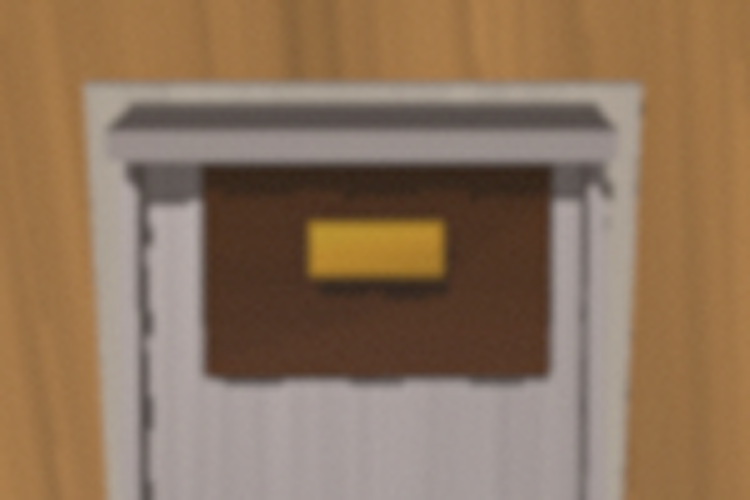

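```bash
python3 -m inch '-0.2 -0.02 -0.015 0.7 0;-0.2 0 0 0.7 0;-0.2 0 0 0.7 0;-0.2 0 0 0.6 0;-0.2 0 0 0.38 0;-0.2 0 0 0 0;-0.2 0 0 0 0'; python3 - <<'E'
from h import *
KT,p,d,s=shot("wrist","w8"); togo(.6567,.132,.03,-5)
E
```

```text
time: 13.3
ee_pos: [0.6577, 0.1317, 0.0313]
eef_rot: [0.999, -0.043, 0.001, -0.0]
force: [0.6, 0.8, 0.3]
grip_width: 0.051
pos [0.6578 0.1318 0.0315] yaw -4.98 t 13.35 units before turn [-0.018 -0.002  0.026] turn 0.002460454388424793
units after turn [-0.018 -0.002  0.026]
```

View pics/w8.png

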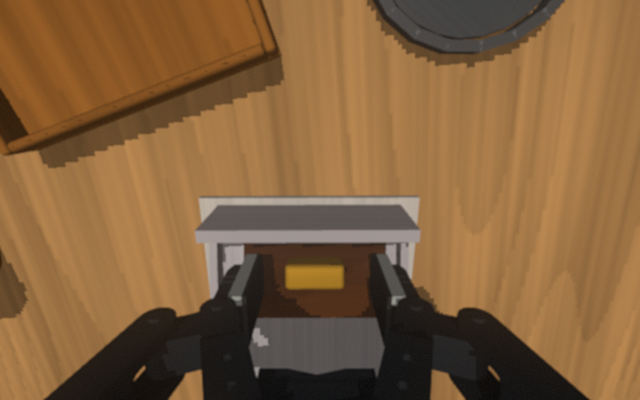

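```bash
python3 -m inch '0.3 -0.015 0 0 0;1 0 0 0 0;1 0 0 0 0;1 0 0 0 0;1 0 0 0 0;1 0 0 0 0'; python3 -m inch '1 0 0 -0.2 0;1 0 0 -0.4 0;1 0 0 -0.6 0;1 0 0 -0.6 0;1 0 0 -0.6 0;1 0 0 0 0;1 0 0 0 0';  python3 - <<'E'
from h import *
KT,p,d,s=shot("wrist","w9"); print(s["force"],s["grip_width"])
E
```

```text
time: 14.1
ee_pos: [0.6565, 0.132, 0.0312]
eef_rot: [0.999, -0.043, 0.001, -0.0]
force: [-2.0, 0.1, 6.0]
grip_width: 0.0258
time: 14.98
ee_pos: [0.6554, 0.1317, 0.1736]
eef_rot: [0.999, -0.043, -0.0, -0.0]
force: [1.4, 0.1, -0.7]
grip_width: 0.0256
[ 1.40289899  0.0772006  -0.69299074] 0.025575364694992726
```

View pics/w9.png

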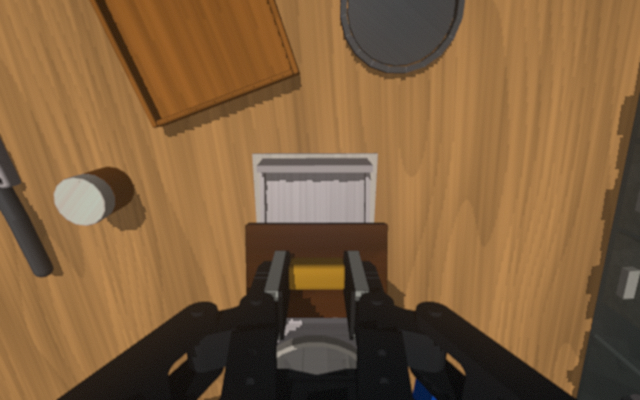

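```bash
python3 - <<'E'
from h import *
togo(.585,.19,.25,14.5)
E
python3 -m inch '1 0 0 -0.6 -1;1 0 0 -0.6 -1;1 0 0 0 -0.44;1 -0.42 -0.45 0 0;1 -0.42 -0.45 0 0;1 -0.12 -0.38 0 0;1 0 0 0 0;1 0 0 0 0;1 0 0 0 0';  python3 - <<'E'
from h import *
KT,p,d,s=shot("wrist","w10"); print(s["ee_pos"],yaw(s))
togo(.585,.19,.25,14.5)
E
```

```text
pos [0.6551 0.1317 0.173 ] yaw -4.98 t 15.025 units before turn [-1.25  -0.866 -1.283] turn -2.4353250395401247
units after turn [-0.89  -1.233 -1.283]
time: 16.15
ee_pos: [0.5811, 0.1903, 0.2454]
eef_rot: [0.992, 0.126, -0.0, 0.0]
force: [0.8, 0.3, -0.3]
grip_width: 0.0257
[0.58111903 0.19034352 0.24536792] 14.435989130075683
pos [0.5811 0.1905 0.2455] yaw 14.44 t 16.2 units before turn [ 0.061  0.023 -0.076] turn -0.007379051965756389
units after turn [ 0.061  0.024 -0.076]
```

View pics/w10.png

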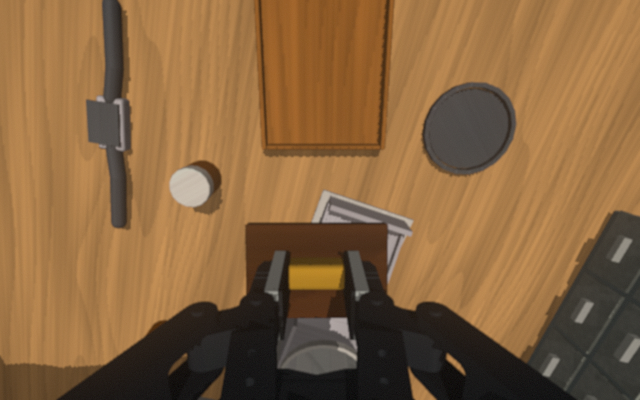

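```bash
python3 - <<'E'
from h import *
p=cv2.imread("pics/w10.png"); crop(p,245,0,405,165,4.5,"d9")
p=cv2.imread("pics/w6.png"); crop(p,440,0,590,150,5,"d10")
E
```

```text
(no output)
```

View pics/d9.png

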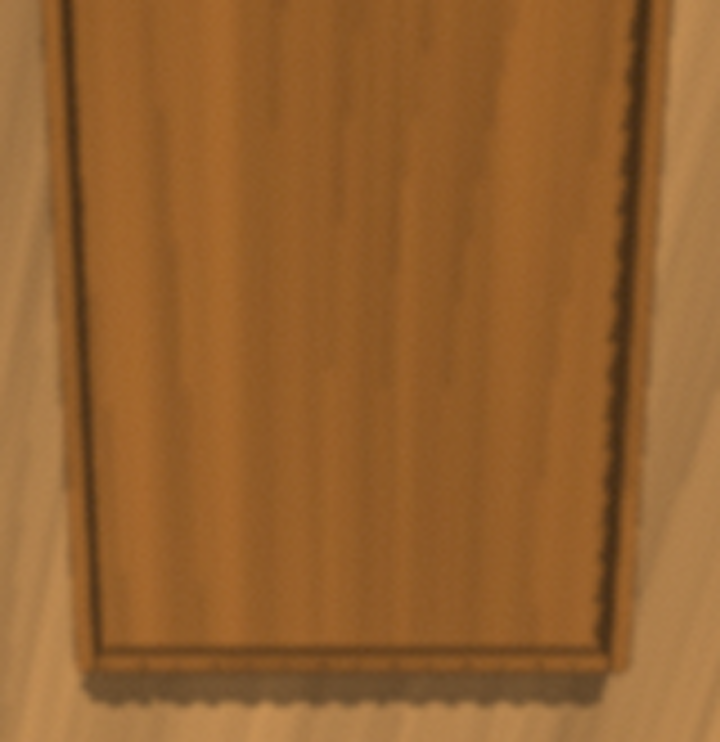

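View pics/d10.png

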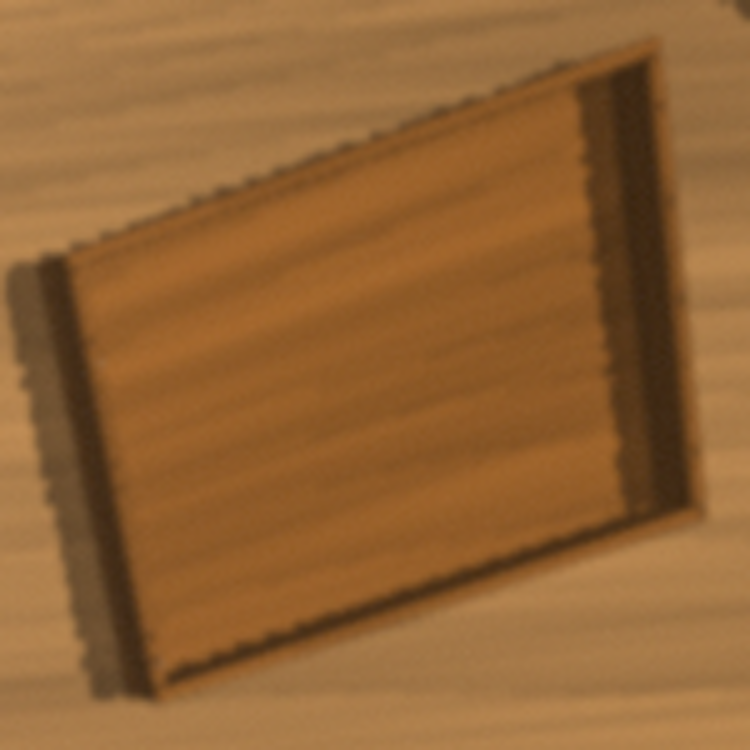

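```bash
python3 - <<'E'
from h import *
s=sensors.state(); KT=cam("wrist",s)
f=lambda x,y:((x+.5)/4.5-.5+245,(y+.5)/4.5-.5)
P=np.array([ray(KT,*f(*a),.022)[:2] for a in [(80,669),(628,669),(40,0),(672,0)]]); print(P.round(4).tolist())
v=P[1]-P[0]; print("x",np.degrees(np.arctan2(v[1],v[0])),np.linalg.norm(v))
for a,b in [(0,2),(1,3)]:
    v=P[b]-P[a]; print("y",np.degrees(np.arctan2(-v[0],v[1])))
yw=np.radians(14.5); ex=np.array([np.cos(yw),np.sin(yw)]); ey=np.array([-ex[1],ex[0]])
c=(P[0]+P[1])/2+.085*ey; print("centre",c)
# floor inner corners check
Q=np.array([ray(KT,*f(*a),.005)[:2] for a in [(102,648),(605,648)]]); print("inner floor?",Q,np.linalg.norm(Q[1]-Q[0]))
for yy in (-.0525,0,.0525): print(yy,(c-.0245*ex+yy*ey).round(4))
E
```

```text
[[0.5169, 0.1999], [0.6481, 0.2336], [0.4797, 0.3397], [0.6124, 0.3737]]
x 14.393758800736041 0.13548731805990913
y 14.889342097961132
y 14.314114304218926
centre [0.56124803 0.2990263 ]
inner floor? [[0.51926775 0.20339079]
 [0.64478014 0.23560226]] 0.1295798524343767
-0.0525 [0.5507 0.2421]
0 [0.5375 0.2929]
0.0525 [0.5244 0.3437]
```

```bash
python3 - <<'E'
from h import *
s=sensors.state(); KT=cam("wrist",s); d=np.load("pics/w10.npy"); C=cloud(KT,d)
print("w10 floor z",C[60:140,280:370,2].mean(), "desk",C[100:170,400:420,2].mean(),C[20:60,200:240,2].mean())
v=np.arange(136,156); print([ (i,C[i,320].round(4).tolist()) for i in range(140,156,1)])
# w6
s6={"ee_pos":np.array([.6413,-.0124,.3992]),"eef_rot":R.from_euler('z',np.radians(85.02)).as_matrix()@np.diag([1,-1,-1])}
s6["eef_rot"]=R.from_matrix(s6["eef_rot"]).as_quat(); KT=cam("wrist",s6)
C6=cloud(KT,np.load("pics/w6.npy")); print("w6 floor",C6[50:100,490:550,2].mean(), "desk", C6[150:180,560:580,2].mean())
f=lambda x,y:((x+.5)/5-.5+440,(y+.5)/5-.5)
P=np.array([ray(KT,*f(*a),.022)[:2] for a in [(65,258),(158,700),(705,515),(660,38)]]); print(P.round(4).tolist(),P.mean(0))
print([np.linalg.norm(P[i]-P[i-1]).round(4) for i in range(4)])
KT=cam("top"); Ct=cloud(KT,np.load("pics/top0.npy")); print("top floor",Ct[195:215,190:215,2].mean())
m=(Ct[...,2]>.012)&(Ct[...,2]<.035)&(Ct[...,0]>.44)&(Ct[...,0]<.68)&(Ct[...,1]>.15)&(Ct[...,1]<.42); v,u=np.nonzero(m)
r=cv2.minAreaRect(Ct[m][:,:2].astype(np.float32)*1000); print(m.sum(),r)
E
```

```text
w10 floor z 0.005529964160275548 desk 0.0009956050006238912 0.0001942822227758563
[(140, [0.5775, 0.2223, 0.0029]), (141, [0.5778, 0.2213, 0.0036]), (142, [0.578, 0.2203, 0.004]), (143, [0.5783, 0.2194, 0.0057]), (144, [0.5782, 0.2191, 0.0124]), (145, [0.5781, 0.2192, 0.0207]), (146, [0.5784, 0.2181, 0.021]), (147, [0.5787, 0.2169, 0.0201]), (148, [0.579, 0.2159, 0.0202]), (149, [0.5793, 0.2147, 0.0197]), (150, [0.5806, 0.2106, -0.0002]), (151, [0.5809, 0.2094, -0.0011]), (152, [0.5813, 0.2081, -0.0018]), (153, [0.5815, 0.2071, -0.001]), (154, [0.5819, 0.2058, -0.0018]), (155, [0.5821, 0.2048, -0.0009])]
w6 floor 0.005732662641922598 desk 0.001879917114556823
[[0.517, 0.1969], [0.6472, 0.2312], [0.6058, 0.3932], [0.4751, 0.36]] [0.56128691 0.29533338]
[np.float64(0.1684), np.float64(0.1346), np.float64(0.1672), np.float64(0.1348)]
top floor 0.017372460984017162
594 ((571.5377197265625, 259.0380554199219), (138.64166259765625, 247.37698364257812), 14.41518783569336)
```

```bash
cat >> h.py <<'E'
BC=np.array([.5612,.2963]); BY=14.4
def box(x,y):
    a=np.radians(BY); return BC+x*np.array([np.cos(a),np.sin(a)])+y*np.array([-np.sin(a),np.cos(a)])
def tobox(P):
    a=np.radians(BY); v=np.array(P[:2])-BC; return np.array([v@[np.cos(a),np.sin(a)],v@[-np.sin(a),np.cos(a)]])
E
python3 - <<'E'
from h import *
b=box(-.0255,-.0505); print(b); togo(b[0],b[1],.06,14.4)
E
```

```text
[0.54905997 0.24104496]
pos [0.5811 0.1905 0.2455] yaw 14.44 t 16.2 units before turn [-0.306 -0.952  3.09 ] turn 0.0051209480342429
units after turn [-0.307 -0.951  3.09 ]
```

```bash
python3 -m inch '1 -0.155 -0.475 0.3 0;1 -0.155 -0.475 0.6 0;1 0 0 0.6 0;1 0 0 0.6 0;1 0 0 0.6 0;1 0 0 0.4 0;1 0 0 0 0;1 0 0 0 0;1 0 0 0 0';  python3 - <<'E'
from h import *
KT,p,d,s=shot("wrist","w11"); 
b=box(-.0255,-.0505); togo(b[0],b[1],.0215,14.4)
E
```

```text
time: 17.32
ee_pos: [0.5492, 0.2424, 0.0611]
eef_rot: [0.992, 0.126, 0.001, -0.0]
force: [-0.9, 0.2, -0.5]
grip_width: 0.0256
pos [0.5491 0.2424 0.0609] yaw 14.53 t 17.375 units before turn [-0.007  0.022  0.657] turn 0.015848750161085334
units after turn [-0.007  0.022  0.657]
```

View pics/w11.png

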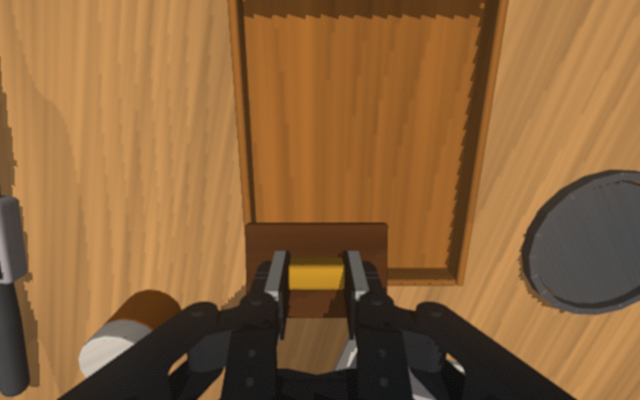

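```bash
python3 -m inch '1 -0.007 0.02 0.3 0;1 0 0 0.2 0;1 0 0 0.06 0;1 0 0 0 0;1 0 0 0 0'; python3 -m inch '1 0 0 0.04 0;1 0 0 0.04 0;1 0 0 0 0;1 0 0 0 0';  python3 - <<'E'
from h import *
KT,p,d,s=shot("wrist","w12"); 
b=box(-.0255,-.0505); togo(b[0],b[1],.0215,14.4)
E
```

```text
time: 18.0
ee_pos: [0.5479, 0.2423, 0.0273]
eef_rot: [0.992, 0.127, -0.0, -0.001]
force: [-9.9, 0.7, 22.8]
grip_width: 0.0257
time: 18.5
ee_pos: [0.5498, 0.2433, 0.0265]
eef_rot: [0.992, 0.127, 0.002, -0.003]
force: [-19.6, -1.6, 56.5]
grip_width: 0.0258
pos [0.5498 0.2433 0.0265] yaw 14.57 t 18.55 units before turn [-0.022  0.034  0.083] turn 0.021732901938975147
units after turn [-0.022  0.034  0.083]
```

View pics/w12.png

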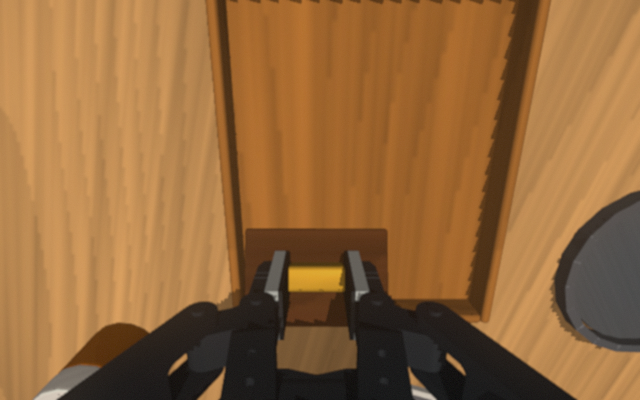

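```bash
python3 -m inch '1 0 0 -0.05 0;0.2 0 0 0 0;0.2 0 0 0 0;0.2 0 0 0 0;0.2 0 0 0 0'; python3 - <<'E'
from h import *
KT,p,d,s=shot("wrist","w13"); print(s["force"],s["grip_width"])
b=box(-.0255,-.0505); togo(b[0],b[1],.0215,14.4)
E
```

```text
time: 19.18
ee_pos: [0.548, 0.2406, 0.0238]
eef_rot: [0.992, 0.126, -0.0, 0.0]
force: [-0.5, -0.0, 1.0]
grip_width: 0.0344
[-0.47956543 -0.01042426  0.97281141] 0.0344068185419323
pos [0.5481 0.2407 0.024 ] yaw 14.53 t 19.225 units before turn [ 0.017 -0.002  0.041] turn 0.015950504968529344
units after turn [ 0.017 -0.002  0.041]
```

View pics/w13.png

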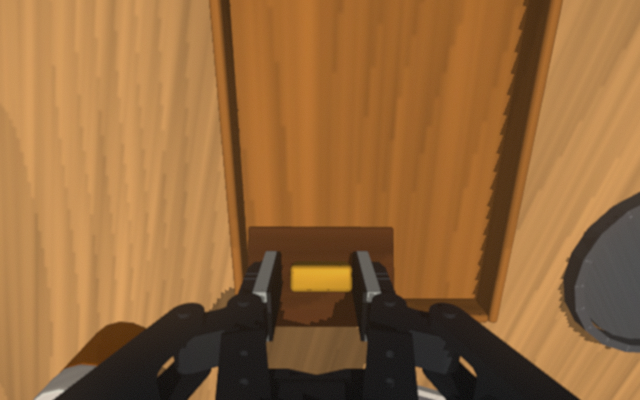

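```bash
python3 -m inch '0.2 0 0 -0.4 0;0 0 0 -0.9 0;-0.2 0 0 -0.9 0;-0.2 0 0 -0.9 0;-0.2 0 0 0 0;-0.2 0 0 0 0;-0.2 0 0 0 0'; python3 - <<'E'
from h import *
KT,p,d,s=shot("wrist","w14"); crop(p,215,80,425,260,3.8,"d14"); C=cloud(KT,d)
hsv=cv2.cvtColor(p,cv2.COLOR_BGR2HSV); m=cv2.inRange(hsv,(18,150,120),(35,255,255)); m[:130]=0; m[:,:250]=0; m[:,400:]=0
n,l,st,ce=cv2.connectedComponentsWithStats(m); i=1+np.argmax(st[1:,4]); print(st[i],ce[i])
P=ray(KT,*ce[i],.031); print("pull box xy",tobox(P)); print(np.median(C[l==i][:,2]))
b=p.astype(int); br=((b[...,2]<100)&(b[...,2]>b[...,0]+15)); br[:100]=0; br[:,:220]=0;br[:,420:]=0
E
```

```text
time: 20.1
ee_pos: [0.5475, 0.2406, 0.2088]
eef_rot: [0.992, 0.127, -0.001, 0.0]
force: [0.4, 0.4, 0.4]
grip_width: 0.0509
[305 173  28  13 350] [318.47428571 178.93428571]
pull box xy [-0.02513397 -0.04915394]
0.0362898408662993
```

View pics/d14.png

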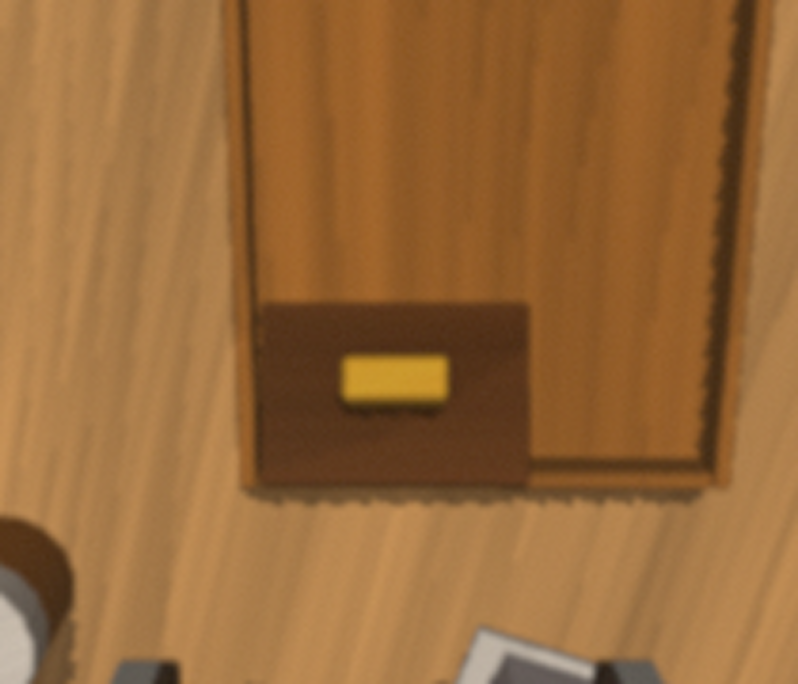

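```bash
python3 - <<'E'
from h import *
s=sensors.state(); KT=cam("wrist",s); C=cloud(KT,np.load("pics/w14.npy"))
for v in range(160,212,4):
    P=C[v,340]; print(v,tobox(P).round(4),P[2].round(4))
E
```

```text
160 [-0.0025 -0.0338] 0.0109
164 [-0.0026 -0.0375] 0.0138
168 [-0.0025 -0.0415] 0.015
172 [-0.0026 -0.0453] 0.0168
176 [-0.0026 -0.0492] 0.0184
180 [-0.0025 -0.0533] 0.0191
184 [-0.0025 -0.0572] 0.0207
188 [-0.0025 -0.0612] 0.0218
192 [-0.0026 -0.0648] 0.0242
196 [-0.0025 -0.069 ] 0.0247
200 [-0.0026 -0.0725] 0.0276
204 [-0.0027 -0.0761] 0.0298
208 [-0.0004 -0.0907] -0.0
```

```bash
python3 -m inch '0 0 0 0.9 0;0 0 0 0.9 0;0.2 0 0 0.9 0;0.2 0.01 0 0.34 0;0.2 0 0 0 0;0.2 0 0 0 0'; python3 -m inch '1 0 0 0 0;1 0 0 0 0;1 0 0 0 0;1 0 0 0 0;1 0 0 -0.1 0;1 0 0 -0.1 0;1 0 -0.07 0 0;1 0 0 0 0;1 0 0 0 0'; python3 - <<'E'
from h import *
KT,p,d,s=shot("wrist","w15"); print(tobox(s["ee_pos"]),s["grip_width"],s["force"]); togo(.548,.2407,.0265,14.4)
E
```

```text
time: 20.9
ee_pos: [0.5502, 0.2415, 0.0299]
eef_rot: [0.992, 0.126, 0.001, -0.001]
force: [0.3, -0.3, 1.3]
grip_width: 0.0339
time: 22.02
ee_pos: [0.5476, 0.245, 0.0396]
eef_rot: [0.992, 0.127, -0.0, 0.0]
force: [-0.0, -0.1, -0.3]
grip_width: 0.0257
[-0.02595837 -0.04625012] 0.025674846623423005 [-0.00712819 -0.13439746 -0.29261192]
pos [0.5476 0.2449 0.0397] yaw 14.54 t 22.075 units before turn [-0.011  0.07   0.219] turn 0.016968139264559312
units after turn [-0.011  0.07   0.219]
```

View pics/w15.png

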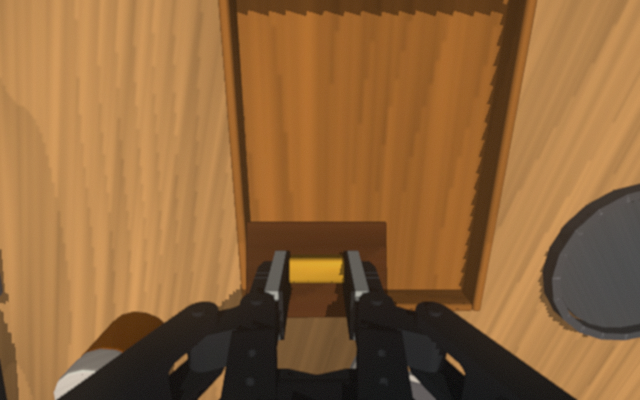

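```bash
python3 -m inch '1 0 0 0.1 0;1 0 0 0.08 0;1 0 0 0 0;1 0 0 0 0;0.2 0 0 0 0;0.2 0 0 0 0;0.2 0 0 0 0'; python3 -m inch '0.2 0 0 -0.4 0;0 0 0 -0.9 0;-0.2 0 0 -0.9 0;-0.2 0 0 -0.9 0;-0.2 0 0 0 0;-0.2 0 0 0 0;-0.2 0 0 0 0'; python3 - <<'E'
from h import *
KT,p,d,s=shot("wrist","w16"); crop(p,215,80,425,260,3.8,"d16"); C=cloud(KT,d)
for v in range(150,216,4):
    P=C[v,340]; print(v,tobox(P).round(4),P[2].round(4))
E
```

```text
time: 22.95
ee_pos: [0.5476, 0.2451, 0.0288]
eef_rot: [0.992, 0.127, -0.0, 0.0]
force: [0.5, 0.2, 0.1]
grip_width: 0.0342
time: 23.82
ee_pos: [0.5471, 0.2448, 0.2136]
eef_rot: [0.992, 0.127, -0.001, 0.001]
force: [0.5, -0.3, 0.1]
grip_width: 0.0518
150 [-0.0014 -0.021 ] 0.0034
154 [-0.0014 -0.0251] 0.0048
158 [-0.0017 -0.0284] 0.0105
162 [-0.0018 -0.0321] 0.0133
166 [-0.0015 -0.0369] 0.0111
170 [-0.0014 -0.0413] 0.0109
174 [-0.0013 -0.0454] 0.012
178 [-0.0013 -0.0496] 0.0127
182 [-0.0012 -0.054 ] 0.013
186 [-0.001  -0.0589] 0.0111
190 [-0.0009 -0.0631] 0.0124
194 [-0.0007 -0.068 ] 0.011
198 [-0.0262  0.0345] 0.3551
202 [-0.0005 -0.0771] 0.0113
206 [-0.0011 -0.0789] 0.0199
210 [-0.0009 -0.0837] 0.0195
214 [ 0.0007 -0.0958] -0.001
```

View pics/d16.png

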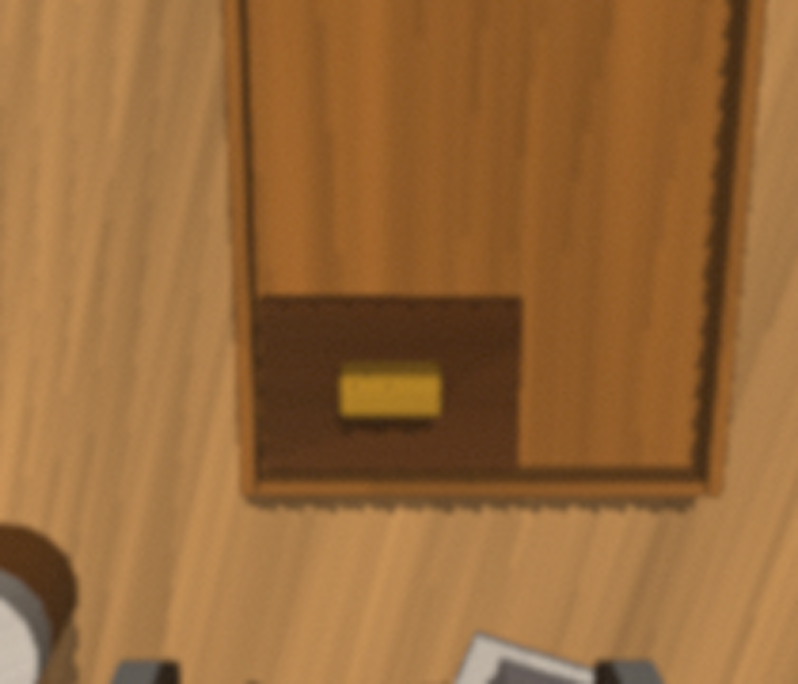

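```bash
python3 -m inch '0 0 0 -0.5 -1;0 0 0 -0.5 -1;0 0 0 -0.5 -1;0 0 0 -0.5 -1;0 0 0 -0.5 -1;0 0 0 -0.5 -1;0 0 0 0 -1;0 0 0 0 -1;0 0 0 0 -1;0 0 0 0 -0.3;0 0 0 0 0'; python3 - <<'E'
from h import *
s={"ee_pos":np.array([ .5233,-.29467,.16362]),"eef_rot":R.from_matrix(R.from_euler('z',np.radians(89.27)).as_matrix()@np.diag([1,-1,-1])).as_quat()}
KT=cam("wrist",s)
for a,b in [((217.9,148),(225.8,237.5)),((403.6,165.5),(397,252))]:
    P,Q=ray(KT,*a,.062),ray(KT,*b,.062); print(P.round(4),Q.round(4),((P+Q)/2).round(4),np.linalg.norm(P-Q))
togo(.516,-.3665,.36,89); print(sensors.state()["joints"].round(2))
E
```

```text
time: 25.25
ee_pos: [0.5477, 0.245, 0.3942]
eef_rot: [0.714, 0.7, -0.001, -0.0]
force: [-0.5, -0.5, 0.2]
grip_width: 0.0427
[ 0.4794 -0.366   0.062 ] [ 0.5516 -0.3673  0.062 ] [ 0.5155 -0.3667  0.062 ] 0.07229210883345245
[ 0.4944 -0.2275  0.062 ] [ 0.5665 -0.2279  0.062 ] [ 0.5304 -0.2277  0.062 ] 0.07210512465719955
pos [0.5477 0.245  0.3942] yaw 88.91 t 25.25 units before turn [-10.2    -0.334   0.578] turn -0.011209848961298619
units after turn [-10.199  -0.35    0.578]
[-0.82  0.25  0.42  1.25 -0.1   1.66  1.13]
```

```bash
python3 -m inch '0 -0.93 -0.032 0 0;0 -0.93 -0.032 0 0;0 -0.93 -0.032 0 0;0 -0.93 -0.032 0 0;0 -0.93 -0.032 0 0;0 -0.93 -0.032 0 0;0 -0.93 -0.032 0 0;0 -0.93 -0.032 0 0;0 -0.93 -0.032 0 0;0 -0.93 -0.032 0 0;0 -0.93 -0.032 0 0;0 0 0 0.9 0'; python3 -m inch '0 0 0 0.9 0;0 0 0 0.9 0;0 0 0 0.9 0;0 0 0 0.6 0;0 0 0 0 0;0 0 0 0 0'; python3 - <<'E'
from h import *
KT,p,d,s=shot("wrist","w17"); togo(.5155,-.3667,.045,89)
E
```

```text
time: 26.75
ee_pos: [0.5132, -0.3757, 0.343]
eef_rot: [0.717, 0.697, -0.001, 0.004]
force: [-0.1, -0.9, -1.4]
grip_width: 0.0428
time: 27.5
ee_pos: [0.5158, -0.3689, 0.1446]
eef_rot: [0.714, 0.7, 0.0, 0.001]
force: [-0.3, -0.5, 1.2]
grip_width: 0.0427
pos [ 0.516  -0.3691  0.1451] yaw 88.9 t 27.55 units before turn [ 0.041 -0.013  1.668] turn -0.01188372675968452
units after turn [ 0.041 -0.013  1.668]
```

View pics/w17.png

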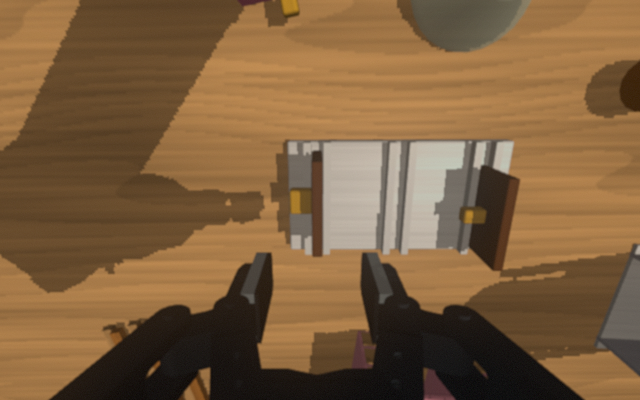

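```bash
python3 - <<'E'
from h import *
p=cv2.imread("pics/w17.png"); crop(p,270,130,370,270,4,"d17")
KT=cam("wrist",sensors.state())
print(ray(KT,317.5,160,.062),ray(KT,317.5,256,.062))
E
```

```text
[ 0.47872559 -0.3665752   0.062     ] [ 0.55262228 -0.36796462  0.062     ]
```

View pics/d17.png

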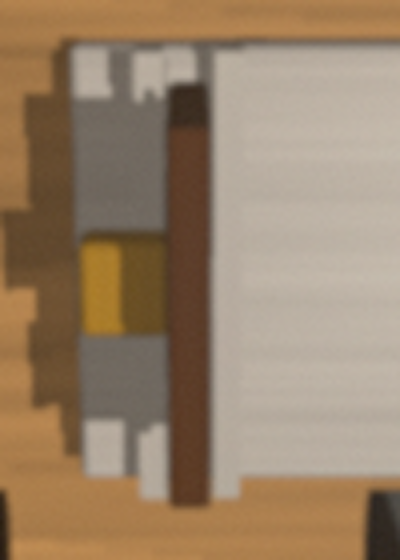

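```bash
python3 -m inch '0 0.033 0 0.7 0;0 0 0 0.6 0;0 0 0 0.36 0;0 0 0 0 0;0 0 0 0 0;0.6 0 0 0 0;1 0 0 0 0;1 0 0 0 0;1 0 0 0 0;1 0 0 0 0;1 0 0 0 0'; python3 -m inch '1 0 0 -0.3 0;1 0 0 -0.8 0;1 0 0 -1 0;1 0 0 -1 0;1 0 0 -1 0;1 0 0 -1 0;1 0 0 -0.5 0;1 0 0 0 0;1 0 0 0 0'; python3 - <<'E'
from h import *
KT,p,d,s=shot("wrist","w18"); print(s["grip_width"],s["force"]); togo(.6412,-.0140,.38,85)
E
```

```text
time: 28.92
ee_pos: [0.5157, -0.3671, 0.0444]
eef_rot: [0.714, 0.7, 0.0, 0.001]
force: [-0.3, -1.9, 6.3]
grip_width: 0.0066
time: 30.05
ee_pos: [0.515, -0.3658, 0.3785]
eef_rot: [0.714, 0.701, 0.0, -0.001]
force: [0.9, 0.1, -0.7]
grip_width: 0.0065
0.006493382813793742 [ 0.94479654  0.06919809 -0.74455141]
pos [ 0.515  -0.3657  0.3782] yaw 88.95 t 30.1 units before turn [ 5.899  1.995 -0.025] turn 0.49328506554269147
units after turn [ 6.022  1.584 -0.024]
```

View pics/w18.png

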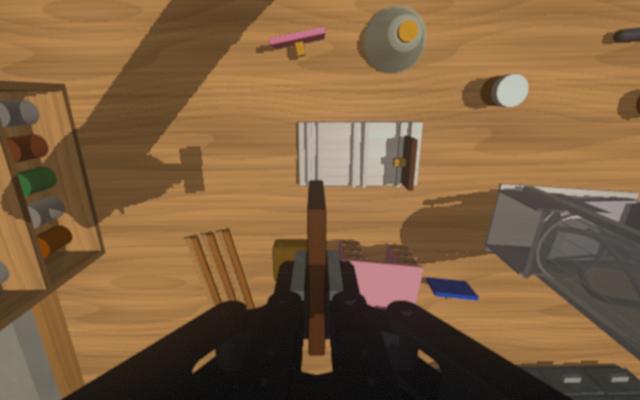

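```bash
python3 -m inch '1 0 0 0 0.49;1 0.75 0.2 0 0;1 0.75 0.2 0 0;1 0.75 0.2 0 0;1 0.75 0.2 0 0;1 0.75 0.2 0 0;1 0.75 0.2 0 0;1 0.75 0.2 0 0;1 0.77 0.19 0 0;1 0 0 0 0;1 0 0 0 0;1 0 0 0 0'; python3 - <<'E'
from h import *
KT,p,d,s=shot("wrist","w19"); crop(p,230,120,410,270,4.4,"d19"); togo(.6417,-.0140,.31,85)
E
```

```text
time: 31.6
ee_pos: [0.6413, -0.0163, 0.3794]
eef_rot: [0.738, 0.675, -0.0, -0.0]
force: [-0.4, -0.4, -0.8]
grip_width: 0.0067
pos [ 0.6413 -0.0162  0.3796] yaw 84.89 t 31.65 units before turn [0.037 0.003 1.159] turn -0.013528868106067904
units after turn [0.037 0.003 1.159]
```

View pics/d19.png

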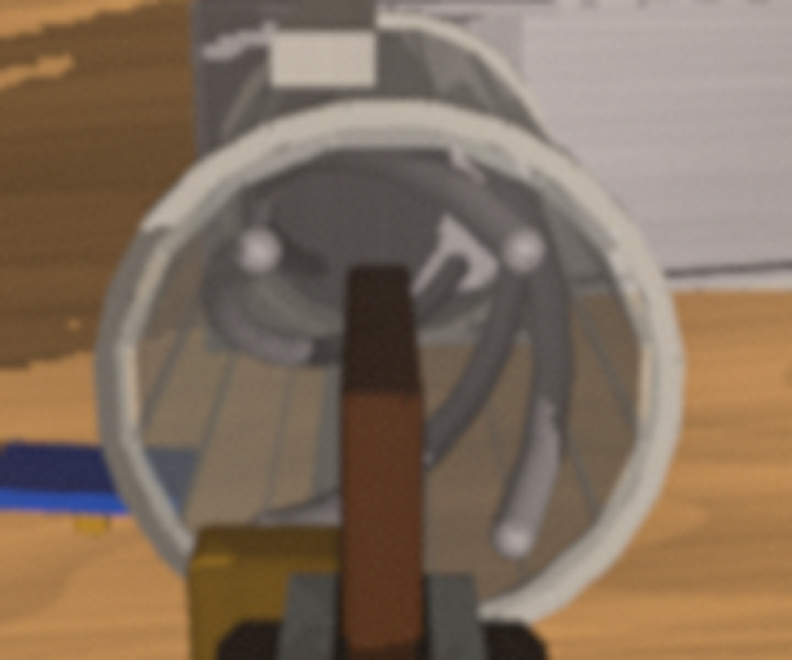

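```bash
python3 -m inch '1 0.035 0.01 0.3 0;1 0 0 0.3 0;1 0 0 0.3 0;1 0 0 0.25 0;1 0 0 0 0;1 0 0 0 0;1 0 0 0 0'; python3 - <<'E'
from h import *
togo(.6417,-.014,.31,85)
E
python3 -m inch '-0.2 0 0 0 0;-0.2 0 0 0 0;-0.2 0 0 0 0;-0.2 0 0 0 0;-0.2 0 0 -1 0;-0.2 0 0 -0.5 0;-0.2 0 0 0 0;-0.2 0 0 0 0;-0.2 0 0 0 0'; python3 - <<'E'
from h import *
KT,p,d,s=shot("wrist","w20"); togo(.657,.131,.2,-5); crop(p,240,90,600,300,2.2,"d20")
E
```

```text
time: 32.52
ee_pos: [0.6428, -0.0128, 0.3113]
eef_rot: [0.737, 0.676, 0.0, 0.0]
force: [0.0, -0.5, -0.9]
grip_width: 0.0062
pos [ 0.6428 -0.0128  0.3113] yaw 85.01 t 32.525 units before turn [-0.022 -0.016  0.021] turn 0.0016356238306229898
units after turn [-0.022 -0.016  0.021]
time: 33.65
ee_pos: [0.6422, -0.0125, 0.3993]
eef_rot: [0.737, 0.676, -0.001, -0.001]
force: [-0.9, 1.0, 0.5]
grip_width: 0.0507
pos [ 0.6422 -0.0125  0.3994] yaw 85.02 t 33.7 units before turn [2.404 0.043 3.324] turn -11.247657915001273
units after turn [-0.036  2.409  3.32 ]
```

View pics/d20.png

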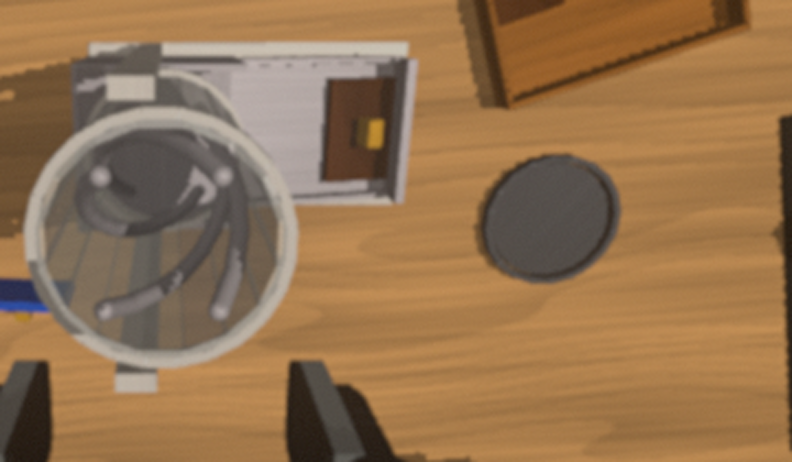

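Mid front came out pull up against the lip, square. Same pickup move.

```bash
python3 -m inch '-0.2 0.8 0.01 0 0;-0.2 0.8 0.01 0 0;-0.2 0.8 0.01 0 0;-0.2 0 0 0.3 1;-0.2 0 0 0.3 1;-0.2 0 0 0.3 1;-0.2 0 0 0.3 1;-0.2 0 0 0.3 1;-0.2 0 0 0.3 1;-0.2 0 0 0.3 1;-0.2 0 0 0.3 1;-0.2 0 0 0.3 1'; python3 -m inch '-0.2 0 0 0.2 1;-0.2 0 0 0.2 1;-0.2 0 0 0 0.25;-0.2 0 0 0 0;-0.2 0 0 0 0'; cat >> h.py <<'E'
def brass(KT,p,win,z):
    x0,y0,x1,y1=win; hsv=cv2.cvtColor(p,cv2.COLOR_BGR2HSV); m=np.zeros((400,640),np.uint8); m[y0:y1,x0:x1]=cv2.inRange(hsv,(18,140,110),(35,255,255))[y0:y1,x0:x1]
    n,l,st,ce=cv2.connectedComponentsWithStats(m); i=1+np.argmax(st[1:,4]); print("brass",st[i],ce[i].round(1)); return ray(KT,*ce[i],z)
E
python3 - <<'E'
from h import *
KT,p,d,s=shot("wrist","w21"); P=brass(KT,p,(270,160,360,215),.0406); print(P); togo(P[0],P[1]-.0015,.031,-5)
crop(p,220,100,410,240,4,"d21")
E
```

```text
time: 35.2
ee_pos: [0.6564, 0.1307, 0.2373]
eef_rot: [0.994, 0.111, -0.0, -0.0]
force: [0.4, 0.1, -0.1]
grip_width: 0.0512
time: 35.83
ee_pos: [0.657, 0.1306, 0.2151]
eef_rot: [0.999, -0.043, 0.0, -0.0]
force: [0.1, -0.1, 0.7]
grip_width: 0.0515
brass [304 174  20  12 230] [313.3 179.3]
[0.65419272 0.13285654 0.0406    ]
pos [0.657  0.1306 0.215 ] yaw -4.9 t 35.875 units before turn [-0.05  -0.008  3.067] turn 0.012269067034115011
units after turn [-0.05  -0.008  3.067]
```

View pics/d21.png

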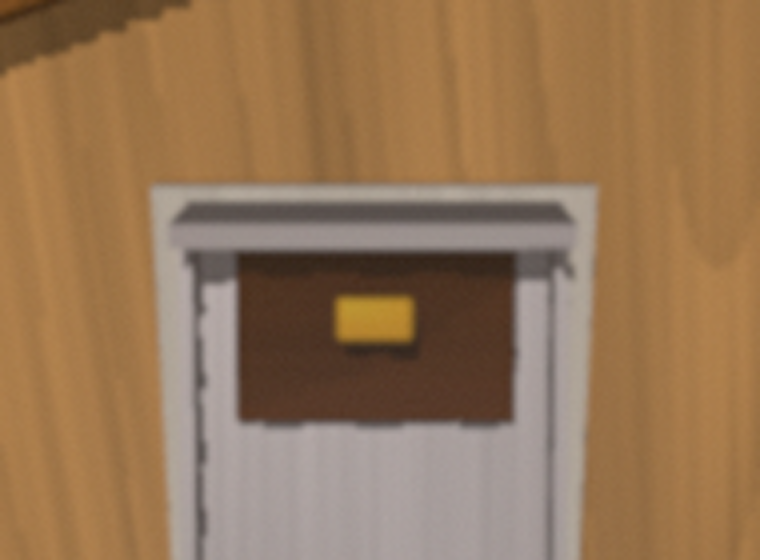

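```bash
python3 -m inch '0 -0.05 -0.01 0.7 0;0 0 0 0.7 0;0 0 0 0.7 0;0 0 0 0.6 0;0 0 0 0.36 0;0 0 0 0 0;0 0 0 0 0'; python3 -m inch '0.4 0 0 0 0;1 0 0 0 0;1 0 0 0 0;1 0 0 0 0;1 0 0 0 0;1 0 0 0 0'; python3 -m inch '1 0 0 -0.2 0;1 0 0 -0.5 0;1 0 0 -0.9 -1;1 0 0 -0.9 -1;1 0 0 -0.9 -0.42;1 0 0 0 0;1 0 0 0 0';  python3 - <<'E'
from h import *
KT,p,d,s=shot("wrist","w22"); print(s["grip_width"])
b=box(-.0255,.0087); togo(b[0],b[1],.075,14.4)
E
```

```text
time: 36.75
ee_pos: [0.6549, 0.1314, 0.0325]
eef_rot: [0.999, -0.043, 0.001, -0.0]
force: [0.2, -0.0, 0.6]
grip_width: 0.0428
time: 37.5
ee_pos: [0.6548, 0.1317, 0.0325]
eef_rot: [0.999, -0.043, 0.001, -0.0]
force: [-0.9, -0.3, 5.2]
grip_width: 0.0177
time: 38.38
ee_pos: [0.6537, 0.1314, 0.235]
eef_rot: [0.992, 0.125, 0.0, -0.0]
force: [-0.5, -0.5, -0.8]
grip_width: 0.0177
0.01767003156934269
pos [0.6533 0.1315 0.2341] yaw 14.35 t 38.425 units before turn [-1.229 -3.185  2.654] turn -0.006311621602270279
units after turn [-1.226 -3.186  2.654]
```

View pics/w22.png

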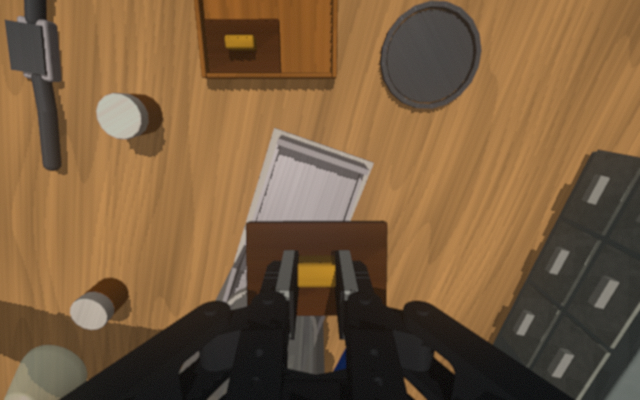

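```bash
python3 -m inch '1 -0.31 -0.8 0 0;1 -0.31 -0.8 0 0;1 -0.31 -0.8 0.2 0;1 -0.3 -0.785 0.3 0;1 0 0 0.7 0;1 0 0 0.8 0;1 0 0 0.65 0;1 0 0 0 0;1 0 0 0 0;1 0 0 0 0'; python3 - <<'E'
from h import *
KT,p,d,s=shot("wrist","w23"); 
b=box(-.0255,.0087); togo(b[0],b[1],.0305,14.4)
E
```

```text
time: 39.67
ee_pos: [0.5359, 0.2987, 0.0777]
eef_rot: [0.992, 0.125, 0.001, -0.001]
force: [0.1, -0.2, -0.2]
grip_width: 0.0175
pos [0.5357 0.2987 0.0775] yaw 14.37 t 39.725 units before turn [-0.025  0.     0.783] turn -0.0032119298938706464
units after turn [-0.025  0.     0.783]
```

View pics/w23.png

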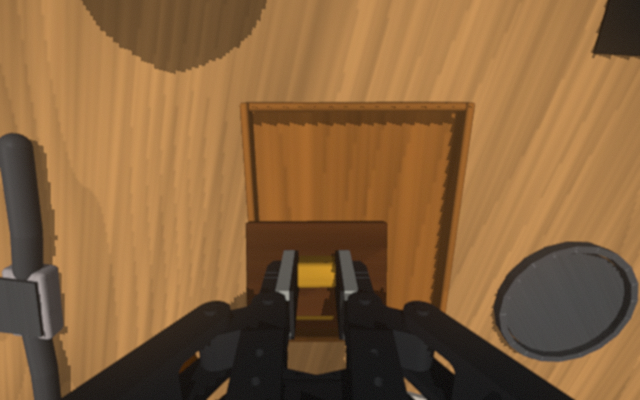

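```bash
python3 -m inch '1 0 0 0.3 0;1 0 0 0.3 0;1 0 0 0.16 0;1 0 0 0 0;1 0 0 0 0'; python3 -m inch '0.4 0 0 0 0;0.4 0 0 0 0;0.4 0 0 0 0;0.4 0 0 0 0'; python3 -m inch '0.4 0 0 -0.4 0;0 0 0 -0.9 0;-0.2 0 0 -0.9 0;-0.2 0 0 -0.9 0;-0.2 0 0 0 0;-0.2 0 0 0 0;-0.2 0 0 0 0'; python3 - <<'E'
from h import *
KT,p,d,s=shot("wrist","w24"); crop(p,215,80,425,260,3.8,"d24"); C=cloud(KT,d)
P=brass(KT,p,(260,150,380,200),.031); print(tobox(P))
for v in range(150,240,4):
    P=C[v,338]; print(v,tobox(P).round(4),P[2].round(4))
E
```

```text
time: 40.35
ee_pos: [0.5351, 0.2983, 0.0305]
eef_rot: [0.992, 0.125, 0.0, -0.0]
force: [0.3, -0.0, 0.3]
grip_width: 0.0177
time: 40.85
ee_pos: [0.5349, 0.2983, 0.0304]
eef_rot: [0.992, 0.125, 0.0, -0.0]
force: [0.6, 0.2, 0.6]
grip_width: 0.0257
time: 41.72
ee_pos: [0.5343, 0.2981, 0.2149]
eef_rot: [0.992, 0.125, -0.001, 0.0]
force: [0.8, 0.5, -1.1]
grip_width: 0.051
brass [308 177  20  12 230] [317.4 182.5]
[-0.02466452  0.00449386]
150 [-0.0025  0.0335] 0.0039
154 [-0.0024  0.0292] 0.0041
158 [-0.0028  0.0262] 0.0114
162 [-0.0027  0.022 ] 0.0115
166 [-0.0026  0.0176] 0.0111
170 [-0.0026  0.0135] 0.0126
174 [-0.0025  0.009 ] 0.0118
178 [-0.0024  0.0047] 0.0126
182 [-0.0022 -0.0002] 0.0108
186 [-0.0023 -0.0041] 0.013
190 [-0.0021 -0.0089] 0.0118
194 [-0.002  -0.0137] 0.0112
198 [-0.002 -0.018] 0.0121
202 [-0.0019 -0.0228] 0.0117
206 [-0.0016 -0.0285] 0.0087
210 [-0.0017 -0.0318] 0.0126
214 [-0.0015 -0.0372] 0.0109
218 [-0.0015 -0.0416] 0.0121
222 [-0.0015 -0.046 ] 0.0131
226 [-0.0013 -0.0517] 0.011
230 [-0.0012 -0.0565] 0.0113
234 [-0.0011 -0.0611] 0.0121
238 [-0.0011 -0.0659] 0.0124
```

View pics/d24.png

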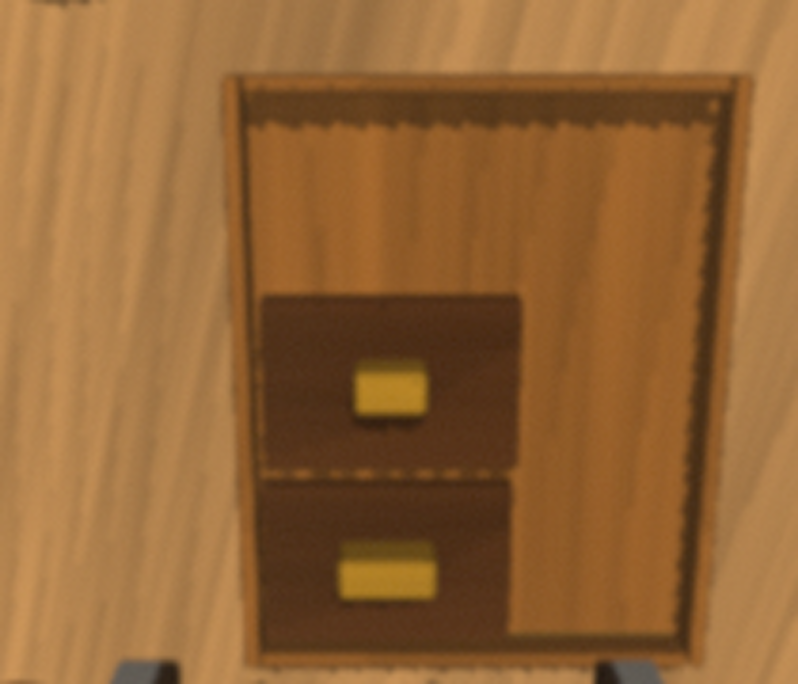

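```bash
python3 - <<'E'
from h import *
KT=cam("wrist",sensors.state())
f=lambda x,y:((x+.5)/3.8-.5+215,(y+.5)/3.8-.5+80)
for nm,x,y,z in [("front2 +y",390,297,.013),("front2 -y",390,470,.013),("front1 +y",390,482,.013),("wall inner +y",490,91,.022),("wall outer +y",490,76,.022),("wall outer -y",480,664,.022),("wall inner -y",480,650,.022),("inner -x",243,300,.022),("inner +x",720,300,.022),("outer -x",232,300,.022),("outer +x",732,300,.022),("front2 -x",262,400,.013),("f2 +x",519,400,.013)]: print(nm,tobox(ray(KT,*f(x,y),z)).round(4))
togo(.5304,-.2275,.4,89)
E
```

```text
front2 +y [-0.0247  0.0267]
front2 -y [-0.0247 -0.024 ]
front1 +y [-0.0247 -0.0277]
wall inner +y [0.001  0.0817]
wall outer +y [0.0009 0.0853]
wall outer -y [ 0.0021 -0.082 ]
wall inner -y [ 0.002  -0.0774]
inner -x [-0.0646  0.0275]
inner +x [0.0647 0.0274]
outer -x [-0.0676  0.0275]
outer +x [0.0679 0.0274]
front2 -x [-0.0613 -0.0029]
f2 +x [ 0.0121 -0.003 ]
pos [0.5343 0.298  0.215 ] yaw 14.38 t 41.775 units before turn [-2.244  8.471 -3.072] turn -9.327803110811594
units after turn [-8.765  0.09  -3.067]
```

```bash
python3 -m inch '0 0 0 -0.5 -1;0 0 0 -0.5 -1;0 0 0 -0.5 -1;0 0 0 -0.5 -1;0 0 0 -0.5 -1;0 0 0 -0.5 -1;0 0 0 0 -1;0 0 0 0 -1;0 0 0 0 -1;0 0 0 0 -0.33;0 0 0 0 0'; python3 -m inch '0 -0.88 0.01 0 0;0 -0.88 0.01 0 0;0 -0.88 0.01 0 0;0 -0.88 0.01 0 0;0 -0.88 0.01 0 0;0 -0.88 0.01 0 0;0 -0.88 0.01 0 0;0 -0.88 0.01 0 0;0 -0.88 0.01 0 0;0 -0.85 0.01 0 0;0 0 0 0.8 0;0 0 0 0.9 0'; python3 -m inch '0 0 0 0.9 0;0 0 0 0.9 0;0 0 0 0.4 0;0 0 0 0 0;0 0 0 0 0'; python3 - <<'E'
from h import *
KT,p,d,s=shot("wrist","w25"); togo(.5304,-.2277,.045,89); crop(p,230,130,430,290,4,"d25")
E
```

```text
time: 43.15
ee_pos: [0.5349, 0.2982, 0.3955]
eef_rot: [0.713, 0.701, -0.001, -0.0]
force: [-0.0, -0.3, -0.4]
grip_width: 0.0423
time: 44.65
ee_pos: [0.5317, -0.2292, 0.293]
eef_rot: [0.714, 0.7, 0.0, 0.001]
force: [1.0, 0.3, -0.4]
grip_width: 0.0423
time: 45.28
ee_pos: [0.5324, -0.2284, 0.1634]
eef_rot: [0.713, 0.701, 0.0, 0.001]
force: [1.0, -1.0, 0.1]
grip_width: 0.0426
pos [ 0.5326 -0.2284  0.1637] yaw 88.99 t 45.325 units before turn [ 0.012 -0.04   1.978] turn -0.001593854949073048
units after turn [ 0.012 -0.04   1.978]
```

View pics/d25.png

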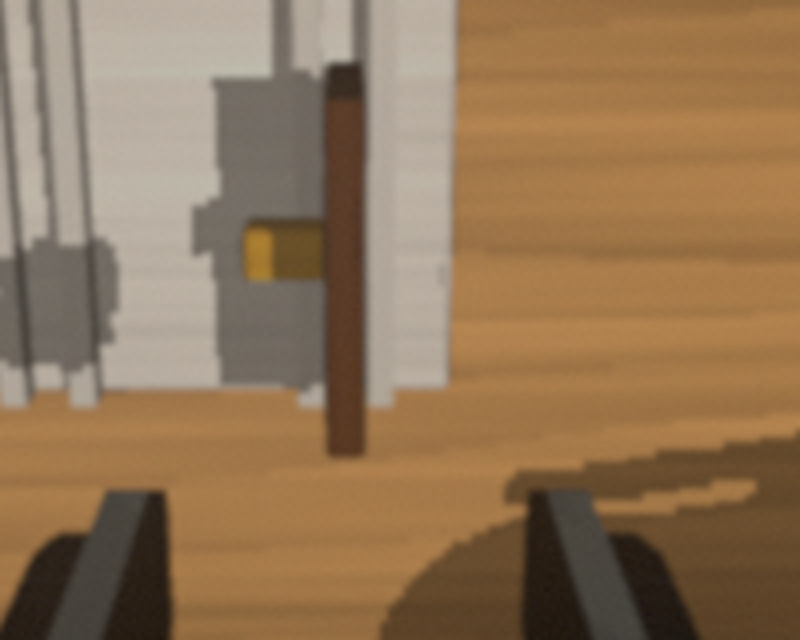

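```bash
python3 - <<'E'
from h import *
KT=cam("wrist",sensors.state()); P=ray(KT,316,154.3,.062);Q=ray(KT,316,243.7,.062); M=(P+Q)/2; print(P,Q,M); togo(M[0],M[1],.0455,89)
E
```

```text
[ 0.4945039  -0.22692796  0.062     ] [ 0.56765319 -0.22830296  0.062     ] [ 0.53107854 -0.22761546  0.062     ]
pos [ 0.5326 -0.2284  0.1637] yaw 88.99 t 45.325 units before turn [ 0.013 -0.029  1.97 ] turn -0.001593854949073048
units after turn [ 0.013 -0.029  1.97 ]
```

```bash
python3 -m inch '0 0.013 -0.025 0.8 0;0 0 0 0.7 0;0 0 0 0.46 0;0 0 0 0 0;0 0 0 0 0;0.6 0 0 0 0;1 0 0 0 0;1 0 0 0 0;1 0 0 0 0;1 0 0 0 0;1 0 0 0 0'; python3 -m inch '1 0 0 -0.3 0;1 0 0 -0.8 0;1 0 0 -1 0;1 0 0 -1 0;1 0 0 -1 0;1 0 0 -1 0;1 0 0 -0.5 0;1 0 0 0 0;1 0 0 0 0'; python3 - <<'E'
from h import *
KT,p,d,s=shot("wrist","w26"); print(s["grip_width"],s["force"]); togo(.6414,-.0140,.38,85)
E
```

```text
time: 46.7
ee_pos: [0.531, -0.2275, 0.0457]
eef_rot: [0.713, 0.701, 0.0, 0.001]
force: [-1.1, 0.5, 8.1]
grip_width: 0.0061
time: 47.82
ee_pos: [0.5299, -0.2271, 0.3803]
eef_rot: [0.713, 0.701, -0.0, -0.0]
force: [-0.3, 0.3, -1.1]
grip_width: 0.0065
0.006518030202957549 [-0.27644754  0.32941948 -1.05557572]
pos [ 0.5299 -0.2269  0.3798] yaw 89.0 t 47.875 units before turn [ 3.581e+00  1.797e+00 -2.000e-03] turn 0.49987244366869454
units after turn [ 3.698e+00  1.542e+00 -2.000e-03]
```

View pics/w26.png

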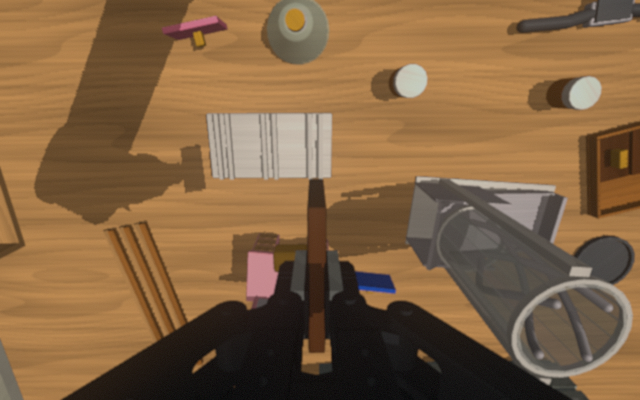

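```bash
python3 -m inch '1 0 0 0 0.5;1 0.74 0.315 0 0;1 0.74 0.315 0 0;1 0.74 0.315 0 0;1 0.74 0.315 0 0;1 0.74 0.31 0 0;1 0 0 0 0;1 0 0 0 0;1 0 0 0 0'; python3 - <<'E'
from h import *
KT,p,d,s=shot("wrist","w27"); crop(p,230,120,410,270,4.4,"d27"); togo(.6428,-.0140,.31,85)
E
```

```text
time: 49.0
ee_pos: [0.643, -0.0158, 0.3808]
eef_rot: [0.738, 0.675, -0.0, -0.0]
force: [0.3, 0.3, 0.2]
grip_width: 0.0062
pos [ 0.643  -0.0157  0.3809] yaw 84.89 t 49.05 units before turn [ 0.027 -0.007  1.182] turn -0.01396484258648023
units after turn [ 0.027 -0.006  1.182]
```

View pics/d27.png

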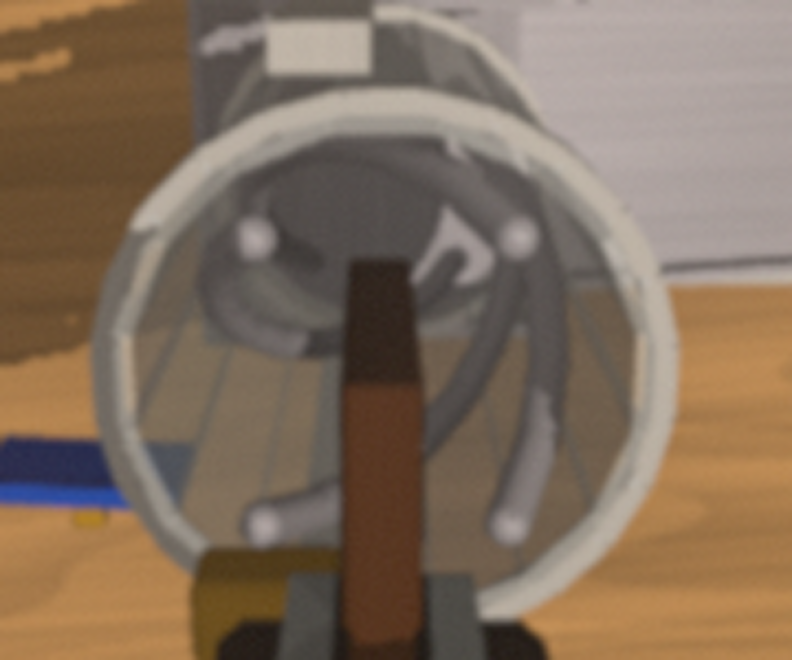

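```bash
python3 -m inch '1 0.025 -0.005 0.3 0;1 0 0 0.3 0;1 0 0 0.3 0;1 0 0 0.27 0;1 0 0 0 0;1 0 0 0 0;1 0 0 0 0'; python3 -m inch '-0.2 0 0 0 0;-0.2 0 0 0 0;-0.2 0 0 0 0;-0.2 0 0 0 0;-0.2 0 0 -1 0;-0.2 0 0 -0.5 0;-0.2 0 0 0 0;-0.2 0 0 0 0;-0.2 0 0 0 0'; python3 - <<'E'
from h import *
KT,p,d,s=shot("wrist","w28"); togo(.657,.131,.2,-5); crop(p,240,90,600,300,2.2,"d28")
E
```

```text
time: 49.92
ee_pos: [0.6437, -0.0128, 0.3112]
eef_rot: [0.737, 0.676, 0.0, 0.0]
force: [-0.6, -0.0, -0.1]
grip_width: 0.0067
time: 51.05
ee_pos: [0.6431, -0.0124, 0.3993]
eef_rot: [0.737, 0.676, -0.001, -0.001]
force: [0.4, -0.2, -0.4]
grip_width: 0.0514
pos [ 0.6431 -0.0124  0.3995] yaw 85.02 t 51.1 units before turn [2.402 0.028 3.325] turn -11.247432098457047
units after turn [-0.022  2.407  3.321]
```

View pics/d28.png

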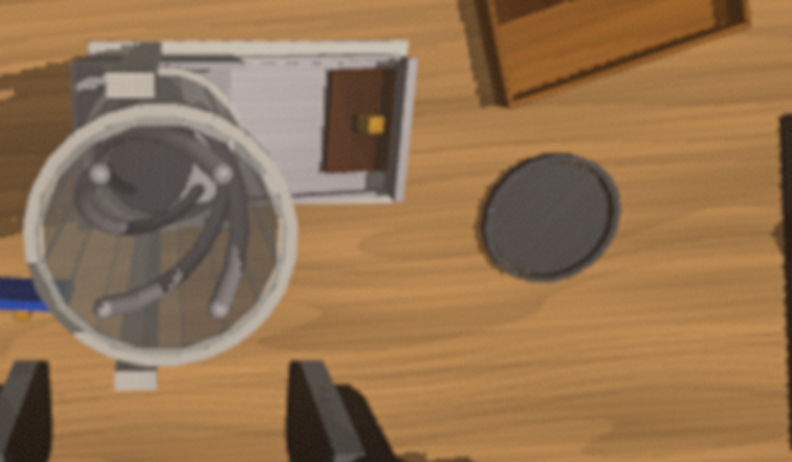

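Third also out pull up, nearer the −x cheek. Pick it.

```bash
python3 -m inch '-0.2 0.8 0.0 0 0;-0.2 0.8 0.0 0 0;-0.2 0.8 0.0 0 0;-0.2 0 0 0.3 1;-0.2 0 0 0.3 1;-0.2 0 0 0.3 1;-0.2 0 0 0.3 1;-0.2 0 0 0.3 1;-0.2 0 0 0.3 1;-0.2 0 0 0.3 1;-0.2 0 0 0.3 1;-0.2 0 0 0.3 1'; python3 -m inch '0 0 0 0.2 1;0 0 0 0.2 1;0 0 0 0 0.25;0 0 0 0 0;0 0 0 0 0'; python3 - <<'E'
from h import *
KT,p,d,s=shot("wrist","w29"); P=brass(KT,p,(260,160,360,215),.0406); print(P); togo(P[0],P[1]-.0015,.031,-5)
crop(p,220,100,410,240,4,"d29")
E
```

```text
time: 52.6
ee_pos: [0.6555, 0.1309, 0.2373]
eef_rot: [0.994, 0.111, -0.0, -0.0]
force: [0.5, 0.7, -0.5]
grip_width: 0.051
time: 53.22
ee_pos: [0.6561, 0.1307, 0.2151]
eef_rot: [0.999, -0.043, 0.0, -0.0]
force: [0.3, -0.2, 1.1]
grip_width: 0.0427
brass [303 174  12  12 137] [308.6 179.3]
[0.6486004  0.13339844 0.0406    ]
pos [0.6561 0.1307 0.215 ] yaw -4.9 t 53.275 units before turn [-0.128 -0.007  3.067] turn 0.01225424538772657
units after turn [-0.128 -0.007  3.067]
```

View pics/d29.png

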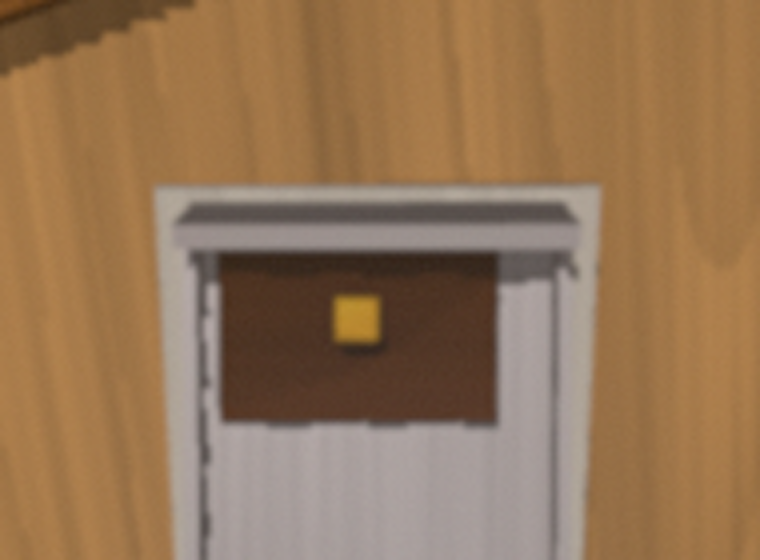

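```bash
python3 -m inch '0.2 -0.128 -0.01 0.7 0;0.2 0 0 0.7 0;0.2 0 0 0.7 0;0.2 0 0 0.6 0;0.2 0 0 0.35 0;0.2 0 0 0 0;0.2 0 0 0 0'; python3 -m inch '0.5 0 0 0 0;1 0 0 0 0;1 0 0 0 0;1 0 0 0 0;1 0 0 0 0;1 0 0 0 0'; python3 -m inch '1 0 0 -0.2 0;1 0 0 -0.5 0;1 0 0 -0.9 -1;1 0 0 -0.9 -1;1 0 0 -0.9 -0.42;1 0 0 0 0;1 0 0 0 0';  python3 - <<'E'
from h import *
KT,p,d,s=shot("wrist","w30"); print(s["grip_width"])
b=box(-.0245,.0605); togo(b[0],b[1],.075,14.4)
E
```

```text
time: 54.15
ee_pos: [0.6492, 0.132, 0.0331]
eef_rot: [0.999, -0.043, 0.001, -0.0]
force: [0.3, 0.4, -0.1]
grip_width: 0.0342
time: 54.9
ee_pos: [0.649, 0.1322, 0.0328]
eef_rot: [0.999, -0.043, 0.001, -0.0]
force: [-1.0, 0.3, 6.7]
grip_width: 0.0093
time: 55.78
ee_pos: [0.648, 0.1321, 0.2354]
eef_rot: [0.992, 0.125, -0.0, -0.0]
force: [0.4, 0.5, -1.0]
grip_width: 0.0095
0.009488207184029644
pos [0.6478 0.1322 0.2346] yaw 14.35 t 55.825 units before turn [-1.125 -4.015  2.664] turn -0.00677668241555196
units after turn [-1.122 -4.016  2.664]
```

View pics/w30.png

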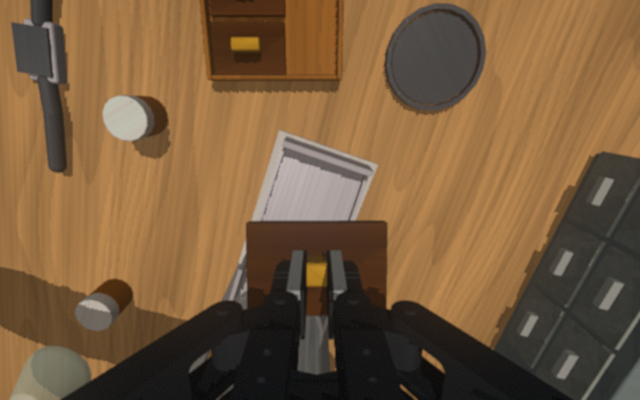

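```bash
python3 -m inch '1 -0.225 -0.803 0 0;1 -0.225 -0.803 0 0;1 -0.225 -0.803 0 0;1 -0.225 -0.803 0.2 0;1 -0.225 -0.803 0.3 0;1 0 0 0.7 0;1 0 0 0.8 0;1 0 0 0.66 0;1 0 0 0 0;1 0 0 0 0;1 0 0 0 0'; python3 - <<'E'
from h import *
KT,p,d,s=shot("wrist","w31"); 
b=box(-.0245,.0605); togo(b[0],b[1],.0310,14.4)
E
```

```text
time: 57.2
ee_pos: [0.5239, 0.349, 0.0776]
eef_rot: [0.992, 0.125, 0.001, -0.001]
force: [-0.9, 0.7, -0.9]
grip_width: 0.0097
pos [0.5238 0.349  0.0775] yaw 14.37 t 57.25 units before turn [-0.025 -0.001  0.775] turn -0.003444024131802337
units after turn [-0.025 -0.001  0.775]
```

View pics/w31.png

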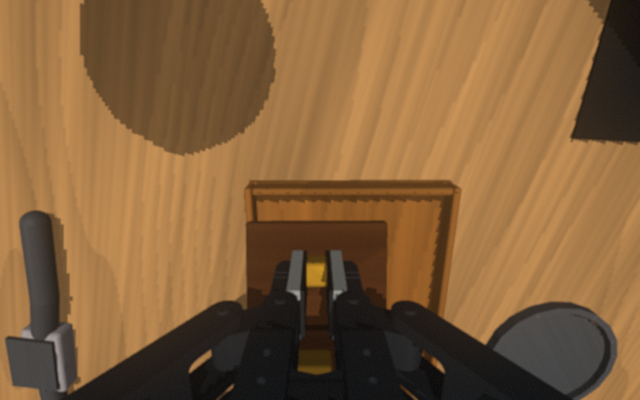

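```bash
python3 -m inch '1 -0.01 0 0.3 0;1 0 0 0.3 0;1 0 0 0.16 0;1 0 0 0 0;1 0 0 0 0'; python3 -m inch '0.5 0 0 0 0;0.5 0 0 0 0;0.5 0 0 0 0;0.5 0 0 0 0'; python3 -m inch '0.5 0 0 -0.4 0;0 0 0 -0.9 0;-0.2 0 0 -0.9 0;-0.2 0 0 -0.9 0;-0.2 0 0 0 0;-0.2 0 0 0 0;-0.2 0 0 0 0'; python3 - <<'E'
from h import *
KT,p,d,s=shot("wrist","w32"); crop(p,215,100,425,280,3.8,"d32"); C=cloud(KT,d)
P=brass(KT,p,(260,150,380,200),.031); print(tobox(P))
for v in range(142,214,4):
    P=C[v,338]; print(v,tobox(P).round(4),P[2].round(4))
E
```

```text
time: 57.88
ee_pos: [0.5226, 0.3486, 0.0303]
eef_rot: [0.992, 0.125, 0.0, -0.0]
force: [0.3, -0.3, -0.2]
grip_width: 0.0095
time: 58.38
ee_pos: [0.5225, 0.3486, 0.0304]
eef_rot: [0.992, 0.125, 0.0, -0.0]
force: [1.2, -0.2, 0.5]
grip_width: 0.0213
time: 59.25
ee_pos: [0.522, 0.3483, 0.2156]
eef_rot: [0.992, 0.125, -0.001, 0.0]
force: [0.6, 0.5, 0.4]
grip_width: 0.0511
brass [311 176  12  13 139] [316.8 182.4]
[-0.02454736  0.05617568]
142 [-0.0015  0.0931] -0.0006
146 [-0.0014  0.0887] -0.0011
150 [-0.0022  0.0865] 0.012
154 [-0.0027  0.0838] 0.0214
158 [-0.002  0.078] 0.0122
162 [-0.002   0.0739] 0.0133
166 [-0.0019  0.0695] 0.0125
170 [-0.0018  0.0651] 0.0125
174 [-0.0017  0.0605] 0.0117
178 [-0.0016  0.0562] 0.012
182 [-0.0016  0.052 ] 0.013
186 [-0.0014  0.047 ] 0.0114
190 [-0.0014  0.0428] 0.0126
194 [-0.0013  0.0383] 0.0127
198 [-0.0011  0.0333] 0.0113
202 [-0.0011  0.0289] 0.0121
206 [-0.001   0.0241] 0.0119
210 [-0.0009  0.0193] 0.0115
```

View pics/d32.png

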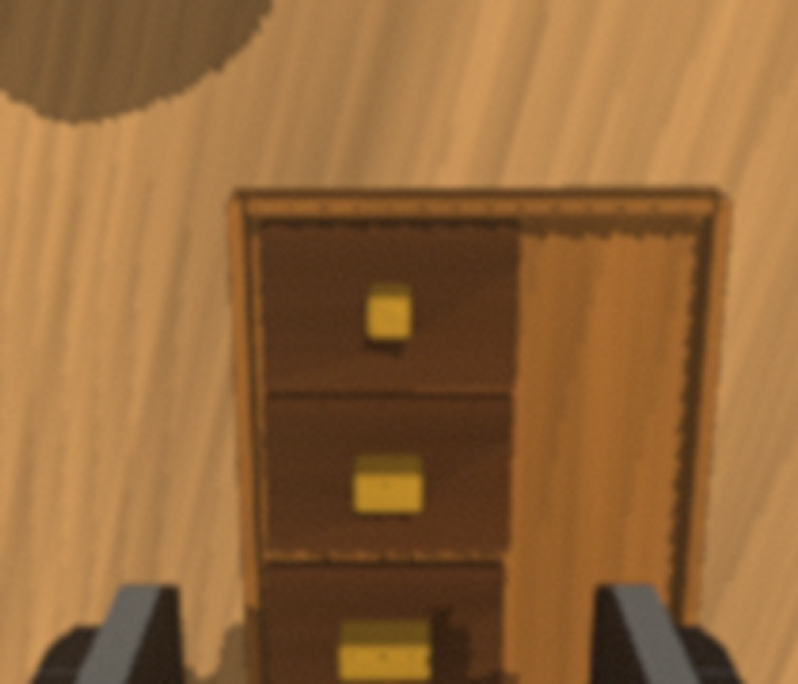

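```bash
python3 - <<'E'
from h import *
_,p,_,s=shot("scene","s33"); crop(p,280,100,540,280,3,"d33"); _,q,_,_=shot("top","t33")
crop(cv2.imread("pics/top0.png"),0,200,240,400,3.3,"d34")
E
```

```text
(no output)
```

View pics/d33.png

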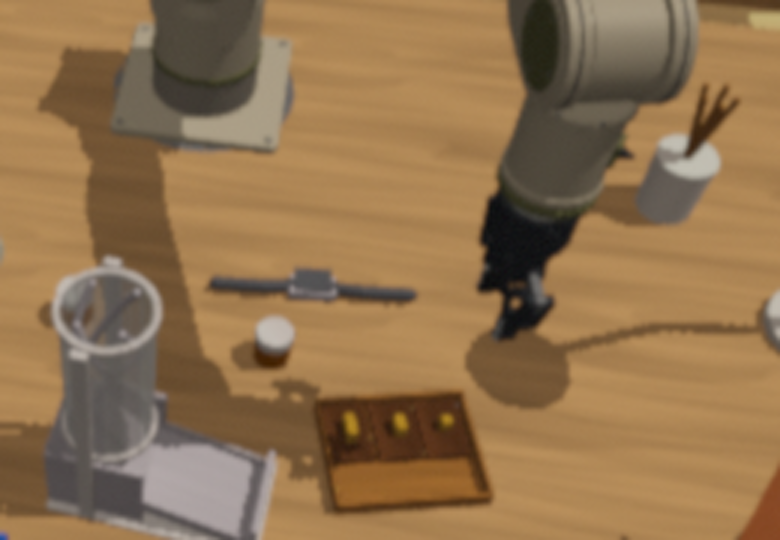

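View pics/t33.png

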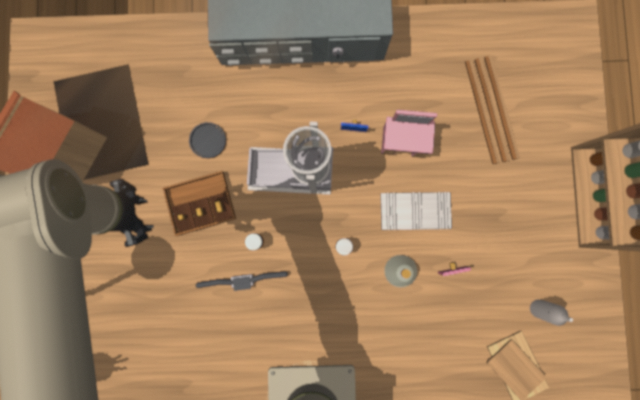

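View pics/d34.png

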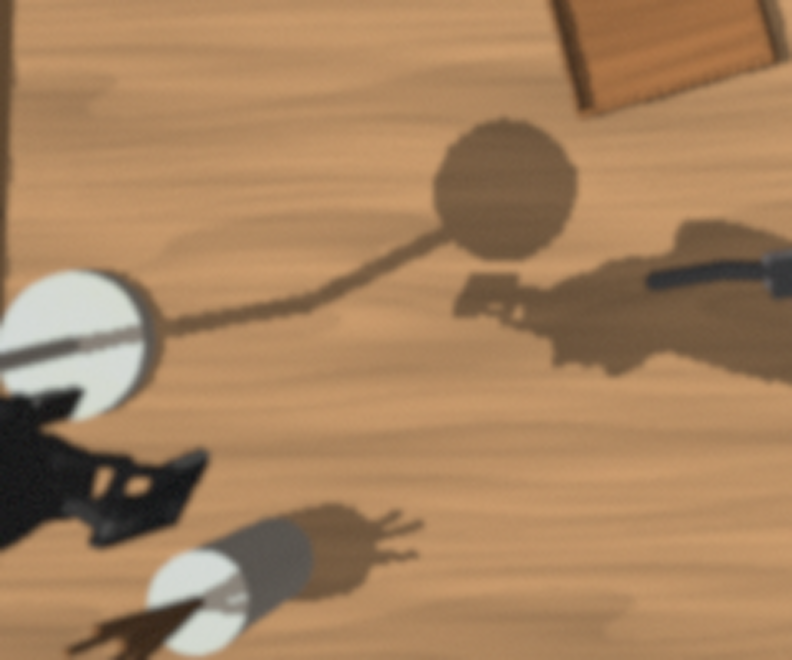

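```bash
python3 - <<'E'
from h import *
togo(.455,.12,.20,14.4)
E
python3 -m inch '-1 -0.1 0.75 0 0;-1 -0.1 0.75 0 0;-1 -0.1 0.75 0 0;-1 -0.1 0.75 0 0;-1 -0.1 0.64 0 0;-1 0 0 0 0;-1 0 0 0 0;-1 0 0 0 0'; python3 - <<'E'
from h import *
KT,p,d,s=shot("wrist","w34"); togo(.4521,.1407,.2,14.4)
E
```

```text
pos [0.5222 0.3483 0.2156] yaw 14.37 t 59.4 units before turn [-2.029  3.408  0.265] turn -0.004131606631665008
units after turn [-2.031  3.407  0.265]
time: 60.4
ee_pos: [0.5475, 0.1308, 0.2161]
eef_rot: [0.992, 0.126, -0.0, 0.0]
force: [-0.9, 0.0, 0.4]
grip_width: 0.0852
pos [0.5475 0.1307 0.2161] yaw 14.48 t 60.45 units before turn [-1.498 -0.56   0.268] turn 0.00997151423946363
units after turn [-1.499 -0.558  0.268]
```

View pics/w34.png

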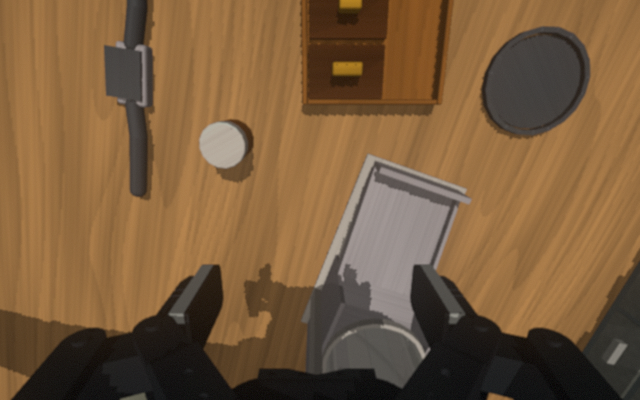

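```bash
python3 - <<'E'
from h import *
KT=cam("wrist",sensors.state()); P=ray(KT,222,145,.05); print(P, ray(KT,147,180,.01), ray(KT,152,100,.02)); togo(P[0],P[1],.10,14.4)
E
```

```text
[0.4530742  0.14453715 0.05      ] [0.3702161  0.07805102 0.01      ] [0.37193587 0.16473042 0.02      ]
pos [0.5475 0.1307 0.2161] yaw 14.48 t 60.45 units before turn [-1.466 -0.618  1.935] turn 0.00997151423946363
units after turn [-1.467 -0.616  1.935]
```

```bash
python3 -m inch '-0.7 -0.73 -0.31 0.3 0;-0.7 -0.73 -0.31 0.3 0;-0.7 0 0 0.3 0;-0.7 0 0 0 0;-0.7 0 0 0 0;-0.7 0 0 0 0'; python3 - <<'E'
from h import *
KT,p,d,s=shot("wrist","w35"); togo(.453,.1440,.026,14.4)
E
```

```text
time: 61.2
ee_pos: [0.4675, 0.1395, 0.1714]
eef_rot: [0.993, 0.122, -0.0, 0.002]
force: [1.0, -0.1, -0.4]
grip_width: 0.0727
pos [0.4674 0.1395 0.1713] yaw 13.99 t 61.25 units before turn [-0.213 -0.14   2.422] turn -0.050864782462685554
units after turn [-0.212 -0.142  2.422]
```

View pics/w35.png

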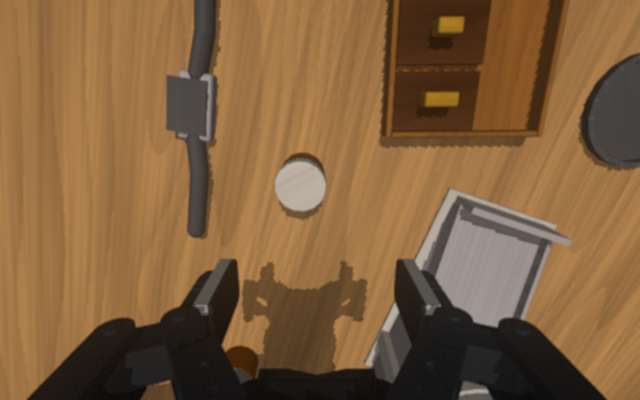

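```bash
python3 - <<'E'
from h import *
KT=cam("wrist",sensors.state()); P=ray(KT,301,186.5,.05); print(P); togo(P[0],P[1],.026,14.4); print(sensors.state()["joints"].round(2))
E
```

```text
[0.45304241 0.14480939 0.05      ]
pos [0.4674 0.1395 0.1713] yaw 13.99 t 61.25 units before turn [-0.209 -0.153  2.422] turn -0.050864782462685554
units after turn [-0.208 -0.154  2.422]
[-1.58  0.14  1.3   1.94 -0.14  1.17  0.02]
```

```bash
python3 -m inch '-0.7 -0.1 -0.08 0.3 0;-0.7 -0.1 -0.08 0.3 0;-0.7 0 0 0 0;-0.7 0 0 0 0'; python3 - <<'E'
from h import *
togo(.453,.1448,.026,14.4); print(sensors.state()["joints"].round(2))
E
```

```text
time: 61.75
ee_pos: [0.4535, 0.1461, 0.1358]
eef_rot: [0.993, 0.122, -0.0, 0.001]
force: [0.9, 0.4, 0.1]
grip_width: 0.0728
pos [0.4535 0.1461 0.1358] yaw 14.02 t 61.75 units before turn [-0.013  0.015  1.83 ] turn -0.047252571311798164
units after turn [-0.013  0.015  1.83 ]
[-1.57  0.17  1.27  2.01 -0.18  1.09  0.03]
```

Tracking fine. Descend and grip.

```bash
python3 -m inch '-0.7 -0.01 0.015 0.5 0;-0.7 0 0 0.5 0;-0.7 0 0 0.5 0;-0.7 0 0 0.3 0;-0.7 0 0 0 0;-0.7 0 0 0 0'; python3 - <<'E'
from h import *
KT,p,d,s=shot("wrist","w36"); togo(.453,.1448,.026,14.4)
E
```

```text
time: 62.5
ee_pos: [0.4532, 0.1454, 0.0281]
eef_rot: [0.992, 0.122, 0.0, 0.001]
force: [-0.5, 0.1, 0.3]
grip_width: 0.0728
pos [0.4532 0.1456 0.0282] yaw 14.06 t 62.55 units before turn [-0.006  0.012  0.036] turn -0.04195987295551262
units after turn [-0.006  0.012  0.036]
```

View pics/w36.png

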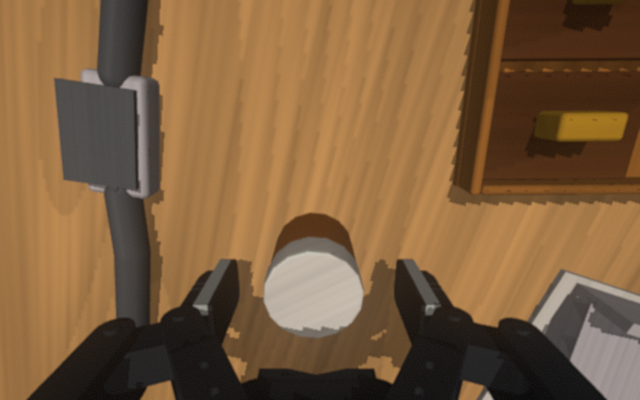

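```bash
python3 - <<'E'
from h import *
KT=cam("wrist",sensors.state()); print(ray(KT,314,293,.05))
E
python3 -m inch '0 0 0 0.02 0;1 0 0 0 0;1 0 0 0 0;1 0 0 0 0;1 0 0 0 0;1 0 0 0 0;1 0 0 -0.4 0;1 0 0 -0.5 0;1 0 0 -0.5 0;1 0 0 0 0;1 0 0 0 0'; python3 - <<'E'
from h import *
KT,p,d,s=shot("wrist","w37"); print(s["joints"].round(2)); b=box(.0385,.032); togo(b[0],b[1],.12,14.4)
E
```

```text
[0.45197788 0.14680158 0.05      ]
time: 63.92
ee_pos: [0.4519, 0.1457, 0.1093]
eef_rot: [0.992, 0.123, -0.001, 0.001]
force: [-0.3, -0.7, -0.4]
grip_width: 0.042
[-1.51  0.23  1.23  2.04 -0.25  1.04  0.09]
pos [0.4517 0.1454 0.1091] yaw 14.08 t 63.975 units before turn [ 3.02  -2.531 -0.193] turn -0.03940793718378899
units after turn [ 3.034 -2.515 -0.193]
```

View pics/w37.png

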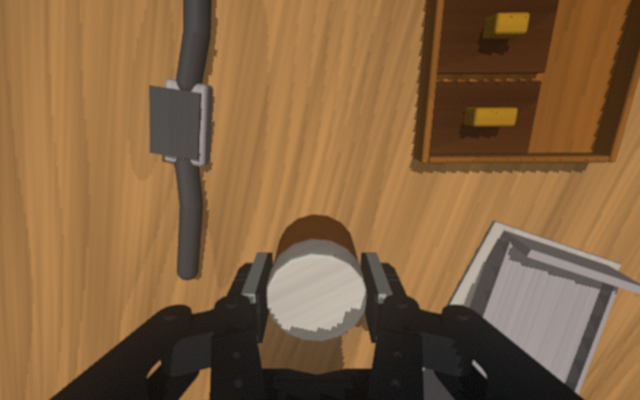

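```bash
python3 -m inch '1 0.38 -0.32 -0.2 -0.04;1 0.38 -0.32 0 0;1 0.38 -0.32 0 0;1 0.38 -0.32 0 0;1 0.38 -0.32 0 0;1 0.38 -0.32 0 0;1 0.38 -0.32 0 0;1 0.37 -0.28 0 0;1 0 0 0 0;1 0 0 0 0;1 0 0 0 0'; python3 - <<'E'
from h import *
KT,p,d,s=shot("wrist","w38"); print(s["joints"].round(2)); b=box(.0385,.032); togo(b[0],b[1],.0325,14.4)
E
```

```text
time: 65.35
ee_pos: [0.5908, 0.336, 0.121]
eef_rot: [0.992, 0.125, -0.001, 0.001]
force: [0.6, -0.1, -2.0]
grip_width: 0.0419
[-1.2   0.7   0.94  1.47 -0.58  1.27  0.05]
pos [0.5908 0.3362 0.1213] yaw 14.33 t 65.4 units before turn [ 1.000e-03 -1.300e-02  1.479e+00] turn -0.008425602900830498
units after turn [ 1.000e-03 -1.300e-02  1.479e+00]
```

View pics/w38.png

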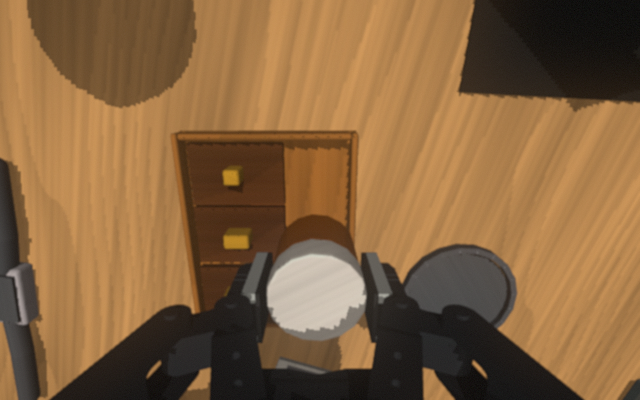

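```bash
python3 -m inch '1 0 -0.01 0.4 0;1 0 0 0.4 0;1 0 0 0.35 0;1 0 0 0 0;1 0 0 0 0'; python3 - <<'E'
from h import *
KT,p,d,s=shot("wrist","w39"); b=box(.0385,.032); togo(b[0],b[1],.0325,14.4); print(tobox(s["ee_pos"]),s["force"]); crop(p,160,150,500,400,2.3,"d39")
E
```

```text
time: 66.03
ee_pos: [0.5913, 0.3374, 0.0533]
eef_rot: [0.992, 0.125, -0.0, 0.001]
force: [-0.5, -0.3, -1.0]
grip_width: 0.0421
pos [0.5915 0.3375 0.0535] yaw 14.38 t 66.075 units before turn [-0.018  0.006  0.351] turn -0.002665779139080726
units after turn [-0.018  0.006  0.351]
[0.03941612 0.03235881] [-0.50088295 -0.25251642 -0.9970786 ]
```

View pics/d39.png

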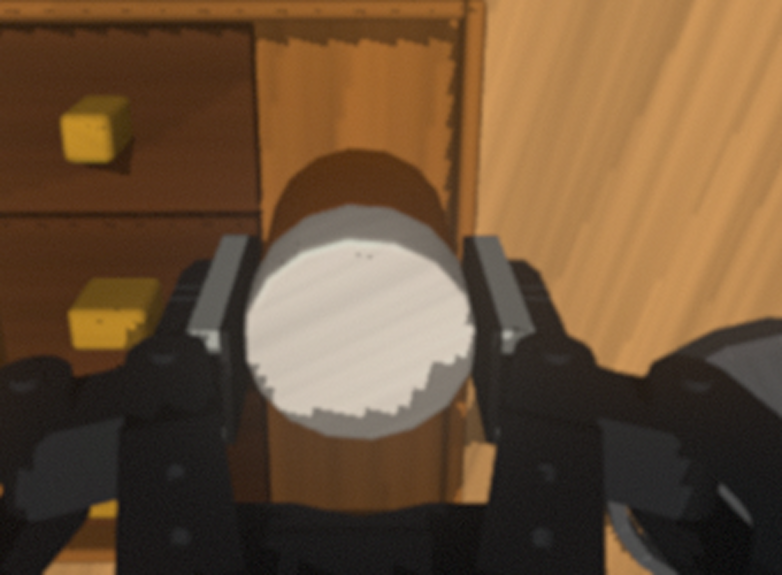

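```bash
python3 -m inch '1 -0.015 0 0.2 0;1 0 0 0.1 0;1 0 0 0.03 0;1 0 0 0 0;1 0 0 0 0'; python3 - <<'E'
from h import *
print(sensors.state()["ee_pos"])
E
```

```text
time: 66.7
ee_pos: [0.5901, 0.3372, 0.0328]
eef_rot: [0.992, 0.125, -0.0, 0.001]
force: [1.7, 0.9, -0.1]
grip_width: 0.042
[0.59012427 0.33717946 0.0328334 ]
```

```bash
python3 -m inch '1 0 0 0.02 0;1 0 0 0 0'; python3 -m inch '-0.35 0 0 0 0;-0.35 0 0 0 0;-0.35 0 0 0 0;-0.35 0 0 0 0;-0.35 0 0 0 0'; python3 -m inch '-0.35 0 0 -0.4 0;-0.35 0 0 -0.9 0;-0.7 0 0 -0.9 0;-0.7 0 0 -0.7 0;-0.7 0 0 0 0;-0.7 0 0 0 0'; python3 - <<'E'
from h import *
KT,p,d,s=shot("wrist","w40"); crop(p,200,80,440,280,3,"d40"); togo(.4328,-.0982,.25,14.4); print(s["joints"].round(2))
E
```

```text
time: 66.95
ee_pos: [0.5902, 0.3373, 0.0318]
eef_rot: [0.992, 0.125, -0.0, 0.001]
force: [-0.9, -0.1, 2.4]
grip_width: 0.042
time: 67.58
ee_pos: [0.59, 0.3371, 0.0314]
eef_rot: [0.992, 0.125, -0.001, 0.001]
force: [-0.3, -0.7, -0.2]
grip_width: 0.0576
time: 68.32
ee_pos: [0.5901, 0.3374, 0.206]
eef_rot: [0.992, 0.125, -0.0, 0.001]
force: [-0.0, 0.7, -0.8]
grip_width: 0.0726
pos [0.5897 0.3374 0.2052] yaw 14.38 t 68.375 units before turn [-4.338  6.383 -0.729] turn -0.002418877531221497
units after turn [-4.341  6.382 -0.729]
[-1.21  0.64  0.98  1.37 -0.53  1.41  0.01]
```

View pics/d40.png

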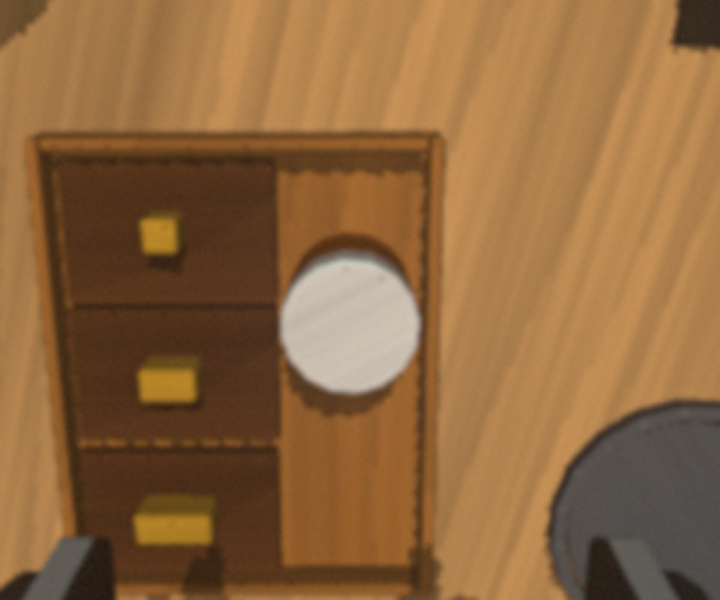

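```bash
python3 -m inch '-0.7 -0.36 0.53 -0.3 0;-0.7 -0.36 0.53 -0.3 0;-0.7 -0.36 0.53 0 0;-0.7 -0.36 0.53 0 0;-0.7 -0.36 0.53 0 0;-0.7 -0.36 0.53 0 0;-0.7 0 0 0 0'; python3 - <<'E'
from h import *
togo(.4328,-.0982,.25,14.4); print(sensors.state()["joints"].round(2))
E
```

```text
time: 69.25
ee_pos: [0.511, 0.1176, 0.2413]
eef_rot: [0.992, 0.123, -0.001, 0.0]
force: [0.3, 0.7, -0.2]
grip_width: 0.0727
pos [0.511  0.1176 0.2413] yaw 14.16 t 69.25 units before turn [-2.145  3.169 -0.14 ] turn -0.029854271913416497
units after turn [-2.158  3.16  -0.14 ]
[-1.4   0.2   1.24  1.75 -0.19  1.33  0.13]
```

```bash
python3 -m inch '-0.7 0 0 0 -1;-0.7 0 0 0 -1;-0.7 0 0 0 -1;-0.7 0 0 0 -1;-0.7 0 0 0 -1;-0.7 0 0 0 -1;-0.7 0 0 0 -1;-0.7 0 0 0 -1;-0.7 0 0 0 -1;-0.7 0 0 0 -0.4;-0.7 0 0 0 0'; python3 - <<'E'
from h import *
togo(.4328,-.0982,.2,90); s=sensors.state(); print(s["joints"].round(2))
E
```

```text
time: 70.62
ee_pos: [0.5118, 0.1211, 0.2413]
eef_rot: [0.71, 0.705, -0.002, 0.0]
force: [-0.2, -0.4, 0.4]
grip_width: 0.0725
pos [0.5118 0.1211 0.2413] yaw 89.6 t 70.625 units before turn [-3.662 -1.289  0.7  ] turn -0.050415481442199095
units after turn [-3.653 -1.315  0.701]
[-1.24  0.14  1.02  1.75 -0.12  1.32  1.37]
```

```bash
python3 -m inch '-0.7 -0.5 -0.18 0.1 0;-0.7 -0.5 -0.18 0.1 0;-0.7 -0.5 -0.18 0.1 0;-0.7 -0.5 -0.18 0.1 0;-0.7 -0.5 -0.18 0.1 0;-0.7 -0.5 -0.18 0.1 0;-0.7 -0.6 -0.18 0 0;-0.7 0 0 0 0;-0.7 0 0 0 0'; python3 - <<'E'
from h import *
KT,p,d,s=shot("wrist","w41"); togo(.4328,-.0982,.2,90); print(s["joints"].round(2))
E
```

```text
time: 71.75
ee_pos: [0.435, -0.0942, 0.2064]
eef_rot: [0.71, 0.704, -0.001, 0.0]
force: [0.3, -0.2, 0.8]
grip_width: 0.0726
pos [ 0.435  -0.094   0.2063] yaw 89.61 t 71.8 units before turn [-0.069 -0.037  0.106] turn -0.0485866546365763
units after turn [-0.069 -0.037  0.106]
[-1.1  -0.26  1.09  1.99  0.24  1.29  1.47]
```

View pics/w41.png

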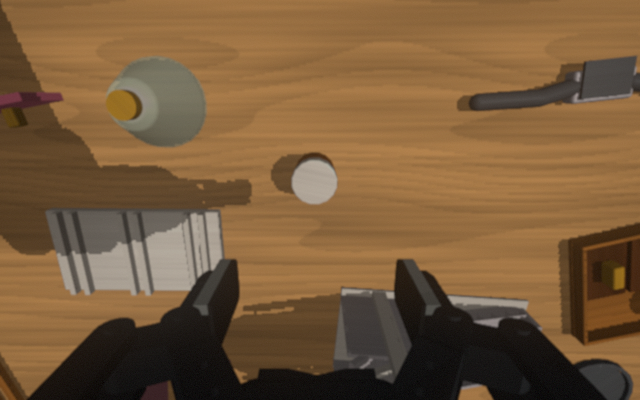

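```bash
python3 - <<'E'
from h import *
KT=cam("wrist",sensors.state()); P=ray(KT,314.3,182,.05); print(P); togo(P[0],P[1],.0265,90)
E
```

```text
[ 0.43196987 -0.0952261   0.05      ]
pos [ 0.435  -0.094   0.2063] yaw 89.61 t 71.8 units before turn [-0.014 -0.048  2.997] turn -0.0485866546365763
units after turn [-0.014 -0.048  2.997]
```

```bash
python3 -m inch '-0.7 -0.015 -0.04 0.5 0;-0.7 0 0 0.5 0;-0.7 0 0 0.5 0;-0.7 0 0 0.5 0;-0.7 0 0 0 0;-0.7 0 0 0 0'; python3 - <<'E'
from h import *
KT,p,d,s=shot("wrist","w42"); togo(.432,-.0952,.0265,90); print(s["joints"].round(2))
E
```

```text
time: 72.55
ee_pos: [0.4326, -0.0962, 0.0879]
eef_rot: [0.71, 0.704, -0.001, 0.0]
force: [-1.1, 0.1, 0.0]
grip_width: 0.0726
pos [ 0.433  -0.0957  0.0882] yaw 89.6 t 72.6 units before turn [ 0.008 -0.018  1.029] turn -0.05001347869611905
units after turn [ 0.008 -0.018  1.029]
[-1.11  0.16  1.33  2.13 -0.19  0.98  1.88]
```

View pics/w42.png

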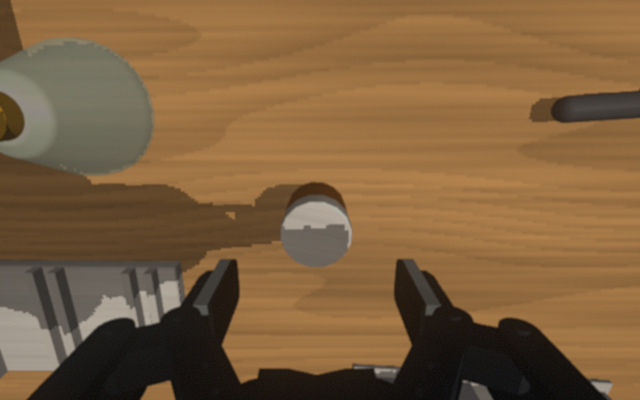

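```bash
python3 -m inch '-0.7 0 0 -0.8 0;-0.7 0 0 -0.8 0;-0.7 0 0 -0.8 0;-0.7 0 0 -0.8 0;-0.7 0 0 -0.8 0;-0.7 0 0 -0.8 0;-0.7 0 0 0 0;-0.7 0 0 0 0'; python3 - <<'E'
from h import *
togo(.65,-.20,.4,90); s=sensors.state(); print(s["joints"].round(2))
E
python3 -m inch '-0.7 0 0.5 0 0;-0.7 0 0.5 0 0;-0.7 0 0.5 0 0;-0.7 0 0.5 0 0;-0.7 0 0 0 0;-0.7 0 0 0 0'; python3 - <<'E'
from h import *
togo(.65,-.20,.4,90); s=sensors.state(); print(s["joints"].round(2))
E
```

```text
time: 73.6
ee_pos: [0.4324, -0.092, 0.3489]
eef_rot: [0.707, 0.708, 0.001, -0.008]
force: [-0.6, 0.0, 0.2]
grip_width: 0.0726
pos [ 0.4324 -0.092   0.3489] yaw 90.08 t 73.6 units before turn [-1.794  3.614 -0.913] turn 0.0103738647642313
units after turn [-1.789  3.617 -0.912]
[-1.08 -0.34  0.96  1.74  0.27  1.62  1.43]
time: 74.35
ee_pos: [0.5421, -0.0911, 0.3491]
eef_rot: [0.707, 0.707, -0.002, -0.009]
force: [0.2, -0.4, 0.9]
grip_width: 0.0726
pos [ 0.5421 -0.0911  0.3491] yaw 89.93 t 74.35 units before turn [-1.805  1.787 -0.893] turn -0.008986860020867127
units after turn [-1.807  1.785 -0.893]
[-0.93  0.28  1.27  1.49 -0.27  1.58  1.9 ]
```

```bash
python3 -m inch '-0.7 -0.6 0.1 -0.3 0;-0.7 -0.6 0.1 -0.3 0;-0.7 -0.6 0.1 -0.3 0;-0.7 -0.6 0.1 0 0;-0.7 -0.6 0.1 0 0;-0.7 0 0 0 0;-0.7 0 0 0 0'; python3 - <<'E'
from h import *
togo(.65,-.20,.4,90); s=sensors.state(); print(s["joints"].round(2))
E
```

```text
time: 75.22
ee_pos: [0.5736, -0.2696, 0.4025]
eef_rot: [0.707, 0.708, -0.001, -0.008]
force: [0.1, 0.6, -0.4]
grip_width: 0.0725
pos [ 0.5736 -0.2696  0.4025] yaw 90.08 t 75.225 units before turn [1.157 1.276 0.038] turn 0.010293803671270751
units after turn [1.159 1.275 0.038]
[-0.31  0.52  1.13  1.14 -0.47  1.76  2.25]
```

```bash
python3 -m inch '-0.7 0 0 0 1;-0.7 0 0 0 1;-0.7 0 0 0 1;-0.7 0 0 0 1;-0.7 0 0 0 1;-0.7 0 0 0 1;-0.7 0 0 0 1;-0.7 0 0 0 1;-0.7 0 0 0 1;-0.7 0 0 0 1;-0.7 0 0 0 0'; python3 - <<'E'
from h import *
togo(.65,-.20,.4,15); s=sensors.state(); print(s["joints"].round(2))
E
```

```text
time: 76.6
ee_pos: [0.5744, -0.2686, 0.4017]
eef_rot: [0.996, 0.089, -0.006, -0.006]
force: [0.1, 0.1, 0.3]
grip_width: 0.0727
pos [ 0.5744 -0.2686  0.4017] yaw 10.26 t 76.6 units before turn [ 1.444 -0.9    0.023] turn -0.5929340082304027
units after turn [ 1.514 -0.778  0.021]
[-0.36  0.6   1.3   1.14 -0.59  1.8   0.93]
```

```bash
python3 - <<'E'
from h import *
togo(.45,-.21,.36,90)
E
python3 -m inch '-0.7 -0.4 -0.06 0.1 0;-0.7 -0.4 -0.06 0.1 0;-0.7 -0.4 -0.06 0.1 0;-0.7 0 0 0 0;-0.7 0 0 0 0'; python3 - <<'E'
from h import *
togo(.45,-.21,.36,90); s=sensors.state(); print(s["joints"].round(2))
E
```

```text
pos [ 0.5744 -0.2686  0.4017] yaw 10.26 t 76.6 units before turn [-1.858 -1.321  0.732] turn -9.9679340082304
units after turn [ 0.984 -2.064  0.71 ]
time: 77.22
ee_pos: [0.5019, -0.271, 0.3843]
eef_rot: [0.996, 0.09, -0.006, -0.006]
force: [0.2, 0.5, -0.3]
grip_width: 0.072
pos [ 0.5019 -0.271   0.3843] yaw 10.31 t 77.225 units before turn [-0.665 -1.15   0.427] turn -9.96147386695418
units after turn [ 1.021 -0.86   0.404]
[-0.53  0.39  1.31  1.37 -0.38  1.68  0.91]
```

Now turn the yaw back up here (nearer in) and see what joint 3 does.

```bash
python3 -m inch '-0.7 -0.1 0 0.06 -1;-0.7 -0.1 0 0.06 -1;-0.7 -0.1 0 0.06 -1;-0.7 0 -0.1 0.06 -1;-0.7 0 -0.1 0.06 -1;-0.7 0 -0.1 0 -1;-0.7 0 0 0 -1;-0.7 0 0 0 -1;-0.7 0 0 0 -1;-0.7 0 0 0 -1;-0.7 0 0 0 0'; python3 - <<'E'
from h import *
togo(.45,-.21,.3,90); s=sensors.state(); print(s["joints"].round(2))
E
```

```text
time: 78.6
ee_pos: [0.4725, -0.264, 0.3665]
eef_rot: [0.706, 0.708, -0.002, -0.008]
force: [-0.5, -0.0, -0.0]
grip_width: 0.0725
pos [ 0.4725 -0.264   0.3665] yaw 90.1 t 78.6 units before turn [ 0.891 -0.356  1.122] turn 0.013090435290033398
units after turn [ 0.89  -0.358  1.122]
[-0.5   0.17  1.08  1.48 -0.15  1.6   2.14]
```

```bash
python3 -m inch '-0.7 0.45 -0.1 0.4 0;-0.7 0.45 -0.1 0.4 0;-0.7 0.45 -0.1 0.4 0;-0.7 0.45 -0.1 0.4 0;-0.7 0.45 -0.1 0.4 0;-0.7 0.45 -0.1 0.4 0;-0.7 0 0 0 0;-0.7 0 0 0 0'; python3 - <<'E'
from h import *
KT,p,d,s=shot("wrist","w43"); togo(.432,-.0952,.0265,90); print(s["joints"].round(2))
E
```

```text
time: 79.6
ee_pos: [0.4341, -0.1016, 0.2251]
eef_rot: [0.707, 0.707, -0.002, -0.008]
force: [0.1, -0.1, -0.7]
grip_width: 0.0729
pos [ 0.4342 -0.1018  0.2252] yaw 89.93 t 79.65 units before turn [0.08  0.009 3.313] turn -0.008582107253547022
units after turn [0.08  0.01  3.313]
[-0.78 -0.15  0.86  1.94  0.11  1.31  1.61]
```

View pics/w43.png

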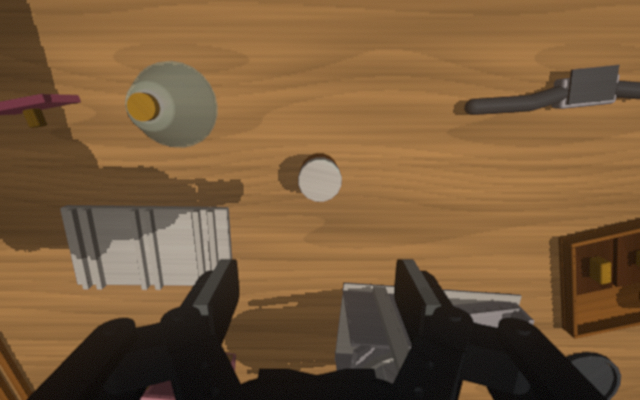

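```bash
python3 - <<'E'
from h import *
KT=cam("wrist",sensors.state()); P=ray(KT,320,179,.05); print(P); togo(P[0],P[1],.0265,90)
E
python3 -m inch '-0.7 0.08 0 0.5 0;-0.7 0 0 0.5 0;-0.7 0 0 0.5 0;-0.7 0 0 0.5 0;-0.7 0 0 0.5 0;-0.7 0 0 0 0;-0.7 0 0 0 0';  python3 - <<'E'
from h import *
s=sensors.state(); togo(.432,-.0955,.0265,90); print(s["joints"].round(2))
E
```

```text
[ 0.4307139 -0.0955775  0.05     ]
pos [ 0.4342 -0.1018  0.2252] yaw 89.93 t 79.65 units before turn [ 0.074 -0.012  3.313] turn -0.008582107253547022
units after turn [ 0.074 -0.012  3.313]
time: 80.53
ee_pos: [0.4323, -0.0954, 0.0758]
eef_rot: [0.707, 0.707, -0.002, -0.008]
force: [0.1, -0.2, -0.1]
grip_width: 0.0725
pos [ 0.4323 -0.0954  0.0758] yaw 90.0 t 80.525 units before turn [-0.009  0.006  0.822] turn 0.0005840078830683382
units after turn [-0.009  0.006  0.822]
[-0.75  0.13  0.93  2.12 -0.13  0.96  1.82]
```

j3 is now 0.93, well clear. Look, then finish the descent and grip.

```bash
python3 -m inch '-0.7 0 0 0.4 0;-0.7 0 0 0.4 0;-0.7 0 0 0 0;-0.7 0 0 0 0'; python3 - <<'E'
from h import *
KT,p,d,s=shot("wrist","w44"); togo(.432,-.0955,.0265,90); print(s["joints"].round(2))
E
```

```text
time: 81.03
ee_pos: [0.4317, -0.0944, 0.028]
eef_rot: [0.707, 0.707, -0.001, -0.008]
force: [-0.4, 0.3, 0.6]
grip_width: 0.0722
pos [ 0.4317 -0.0943  0.0279] yaw 90.06 t 81.075 units before turn [-0.019  0.005  0.024] turn 0.00781492186384014
units after turn [-0.019  0.005  0.024]
[-0.7   0.25  0.89  2.16 -0.27  0.86  1.93]
```

View pics/w44.png

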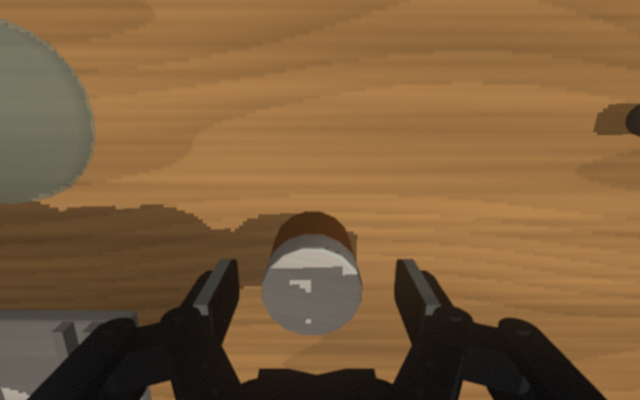

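```bash
python3 -m inch '0 -0.02 0 0.01 0;1 0 0 0 0;1 0 0 0 0;1 0 0 0 0;1 0 0 0 0;1 0 0 0 0;1 0 0 -0.4 0;1 0 0 -0.5 0;1 0 0 -0.6 0;1 0 0 -0.6 0;1 0 0 0 0;1 0 0 0 0'; python3 - <<'E'
from h import *
KT,p,d,s=shot("wrist","w45"); print(s["joints"].round(2),s["grip_width"]); b=box(.0385,-.0225); togo(b[0],b[1],.18,14.4)
E
```

```text
time: 82.58
ee_pos: [0.4321, -0.0964, 0.1514]
eef_rot: [0.707, 0.708, -0.002, -0.009]
force: [-1.2, 0.3, -1.0]
grip_width: 0.0417
[-0.84 -0.05  0.96  2.05  0.04  1.14  1.67] 0.04165619196265114
pos [ 0.4318 -0.0965  0.1511] yaw 90.07 t 82.625 units before turn [ 6.344  2.872 -0.469] turn 9.458934460066821
units after turn [ 4.363 -5.437 -0.353]
```

View pics/w45.png

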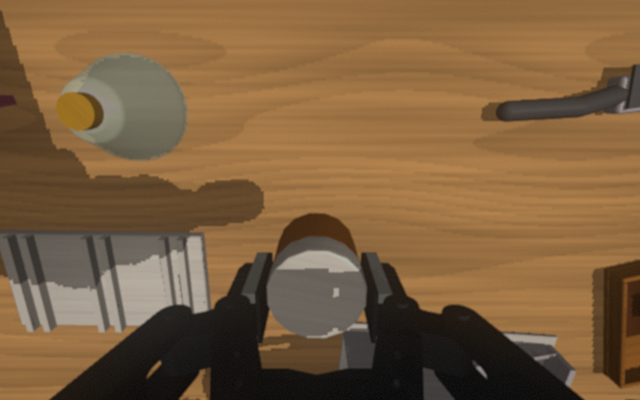

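```bash
python3 -m inch '1 0.5 0.05 -0.1 0;1 0.5 0.05 -0.1 0;1 0.5 0.05 -0.1 0;1 0.5 0.05 -0.1 0;1 0.5 0.05 -0.1 0;1 0.5 0.05 -0.1 0;1 0.5 0.1 0 0;1 0.5 0.1 0 0;1 0.5 0.1 0 0;1 0.5 0.1 0 0;1 0 0 0 0;1 0 0 0 0'; python3 - <<'E'
from h import *
b=box(.0385,-.0225); togo(b[0],b[1],.18,14.4); print(sensors.state()["joints"].round(2))
E
```

```text
time: 84.12
ee_pos: [0.4743, 0.2021, 0.189]
eef_rot: [0.707, 0.707, -0.003, -0.008]
force: [-0.2, -0.5, -0.9]
grip_width: 0.0421
pos [0.4743 0.2021 0.189 ] yaw 90.03 t 84.125 units before turn [1.365 2.166 0.124] turn 9.453799209182971
units after turn [ 2.434 -0.783  0.18 ]
[-1.09  0.14  0.67  1.83 -0.1   1.22  1.18]
```

```bash
python3 -m inch '1 0.3 0.5 0 0;1 0.3 0.5 0 0;1 0.3 0.5 0 0;1 0.3 0.5 0 0;1 0 0 0 1;1 0 0 0 1;1 0 0 0 1;1 0 0 0 1;1 0 0 0 1;1 0 0 0 1;1 0 0 0 1;1 0 0 0 1'; python3 -m inch '1 0 0 0 1;1 0 0 0 0.45;1 0 0 0 0;1 0 0 0 0'; python3 - <<'E'
from h import *
KT,p,d,s=shot("wrist","w46"); b=box(.0385,-.0225); togo(b[0],b[1],.12,14.4); print(s["joints"].round(2),s["eef_rot"])
E
```

```text
time: 85.62
ee_pos: [0.5946, 0.2738, 0.1887]
eef_rot: [0.975, 0.222, -0.006, -0.006]
force: [-0.3, -0.0, -1.2]
grip_width: 0.042
time: 86.12
ee_pos: [0.5945, 0.2746, 0.1889]
eef_rot: [0.992, 0.126, -0.007, -0.006]
force: [0.1, 0.1, -0.2]
grip_width: 0.0418
pos [0.5945 0.2748 0.1889] yaw 14.52 t 86.175 units before turn [ 0.207 -0.096  1.147] turn 0.014519745767554326
units after turn [ 0.207 -0.096  1.147]
[-1.12  0.57  0.92  1.46 -0.47  1.35  0.08] [ 0.9919532   0.12629802 -0.00684575 -0.00554951]
```

View pics/w46.png

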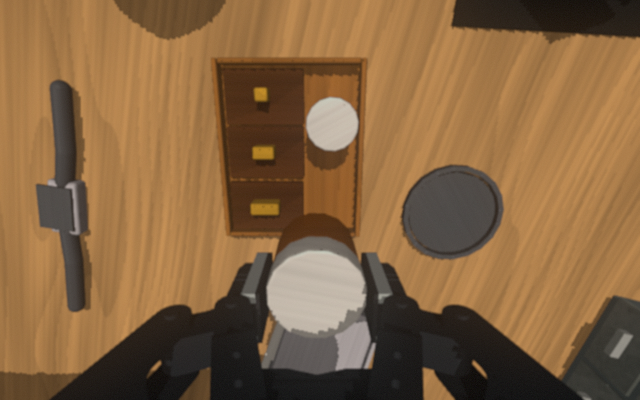

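```bash
python3 -m inch '1 0.1 -0.05 0.2 0;1 0.1 -0.045 0.5 0;1 0 0 0.6 0;1 0 0 0.6 0;1 0 0 0.3 0;1 0 0 0 0;1 0 0 0 0'; python3 - <<'E'
from h import *
KT,p,d,s=shot("wrist","w47"); b=box(.0385,-.0225); togo(b[0],b[1],.0325,14.4); print(tobox(s["ee_pos"]),s["joints"].round(2)); crop(p,160,100,500,350,2.3,"d47")
E
```

```text
time: 87.05
ee_pos: [0.6037, 0.2852, 0.0583]
eef_rot: [0.992, 0.126, -0.006, -0.006]
force: [0.2, -0.8, -0.9]
grip_width: 0.042
pos [0.6037 0.2852 0.0585] yaw 14.48 t 87.1 units before turn [0.005 0.026 0.433] turn 0.009969056246301733
units after turn [0.005 0.026 0.433]
[ 0.03837821 -0.02134399] [-1.07  0.71  0.83  1.55 -0.57  1.15  0.14]
```

View pics/d47.png

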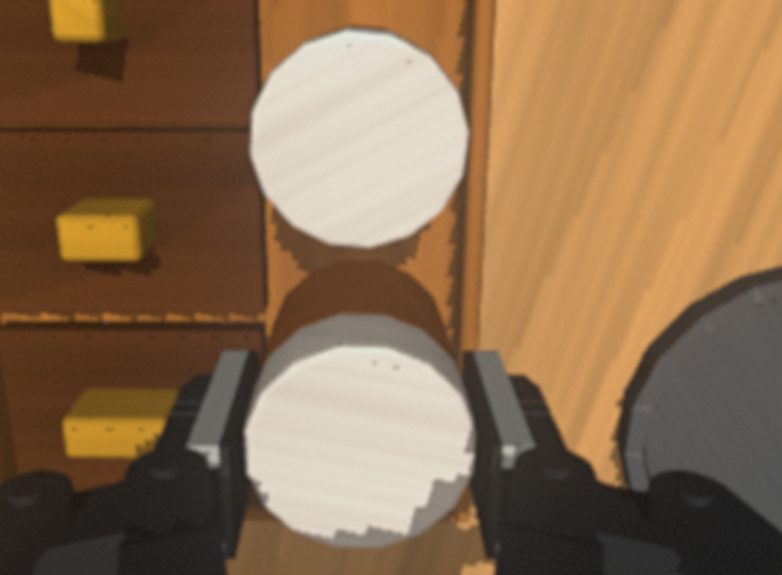

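```bash
python3 -m inch '1 0 0.025 0.2 0;1 0 0 0.15 0;1 0 0 0.08 0;1 0 0 0.01 0;1 0 0 0 0;1 0 0 0 0'
```

```text
time: 87.85
ee_pos: [0.6024, 0.2837, 0.0322]
eef_rot: [0.992, 0.126, -0.007, -0.006]
force: [-10.5, -3.0, 19.5]
grip_width: 0.0422
```

```bash
python3 -m inch '-0.35 0 0 0 0;-0.35 0 0 0 0;-0.35 0 0 0 0;-0.35 0 0 0 0;-0.35 0 0 0 0'; python3 -m inch '-0.35 0 0 -0.4 0;-0.35 0 0 -0.9 0;-0.35 0 0 -0.9 0;-0.35 0 0 -0.9 0;-0.35 0 0.6 -0.4 0;-0.35 0 0.6 0 0;-0.35 0 0 0 0;-0.35 0 0 0 0'; python3 - <<'E'
from h import *
KT,p,d,s=shot("wrist","w48"); crop(p,180,0,420,240,2.5,"d48"); C=cloud(KT,d); print(s["ee_pos"],s["joints"].round(2))
E
```

```text
time: 88.48
ee_pos: [0.6027, 0.2838, 0.0305]
eef_rot: [0.992, 0.126, -0.007, -0.006]
force: [0.1, 0.3, 0.2]
grip_width: 0.0577
time: 89.48
ee_pos: [0.6238, 0.2125, 0.2406]
eef_rot: [0.992, 0.126, -0.006, -0.006]
force: [0.6, 0.3, -0.7]
grip_width: 0.0575
[0.62379072 0.21250539 0.24062711] [-1.02  0.55  0.94  1.38 -0.45  1.45  0.17]
```

View pics/d48.png

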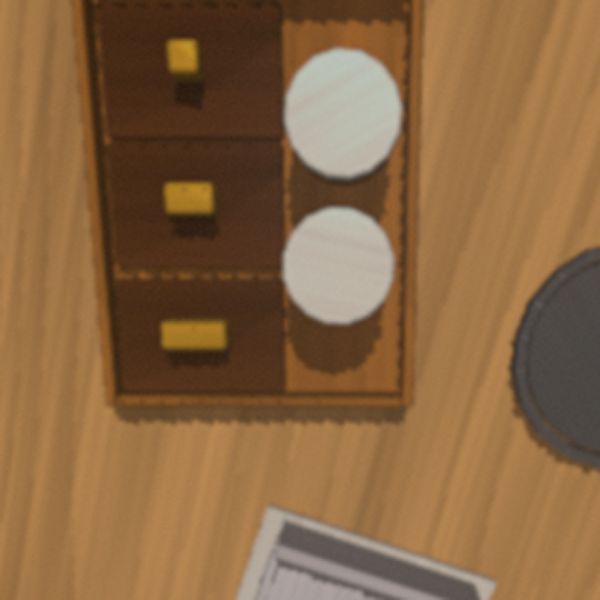

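```bash
python3 - <<'E'
from h import *
s=sensors.state(); KT=cam("wrist",s); C=cloud(KT,np.load("pics/w48.npy")); p=cv2.imread("pics/w48.png")
f=lambda x,y:(int(x/2.5+180),int(y/2.5))
for nm,x,y in [("jar1",343,112),("jar2",338,265)]:
    u,v=f(x,y); P=C[v-14:v+15,u-14:u+15].reshape(-1,3); P=P[P[:,2]>.03]
    A=np.c_[P[:,:2]-P[:,:2].mean(0),np.ones(len(P))]; k=np.linalg.lstsq(A,P[:,2],rcond=None)[0]
    print(nm,tobox(P.mean(0)).round(4),"z",k[2].round(4),"tilt deg",np.degrees(np.arctan(np.hypot(*k[:2]))).round(2), tobox(ray(KT,*[a for a in (x/2.5+180,y/2.5)],.055)).round(4))
for nm,x,y in [("short",245,70),("mid",250,200),("long",255,335)]:
    u,v=f(x,y); P=C[v-18:v+18,u-8:u+9].reshape(-1,3)
    A=np.c_[P[:,:2]-P[:,:2].mean(0),np.ones(len(P))]; k=np.linalg.lstsq(A,P[:,2],rcond=None)[0]; print(nm,"z",k[2].round(4),"tilt",np.degrees(np.arctan(np.hypot(*k[:2]))).round(2))
_,q,_,_=shot("scene","s48"); crop(q,280,150,480,300,4,"d49"); _,t,_,_=shot("top","t48")
E
```

```text
jar1 [0.0382 0.032 ] z 0.0546 tilt deg 45.51 [0.0384 0.0314]
jar2 [ 0.0365 -0.0222] z 0.0562 tilt deg 16.81 [ 0.0367 -0.0222]
short z 0.0126 tilt 59.23
mid z 0.0127 tilt 57.75
long z 0.0116 tilt 0.29
```

View pics/d49.png

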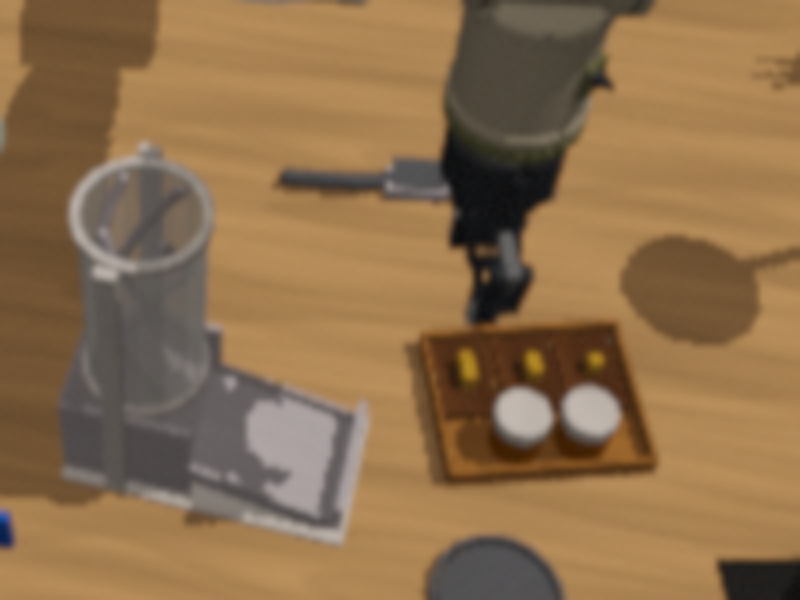

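View pics/t48.png

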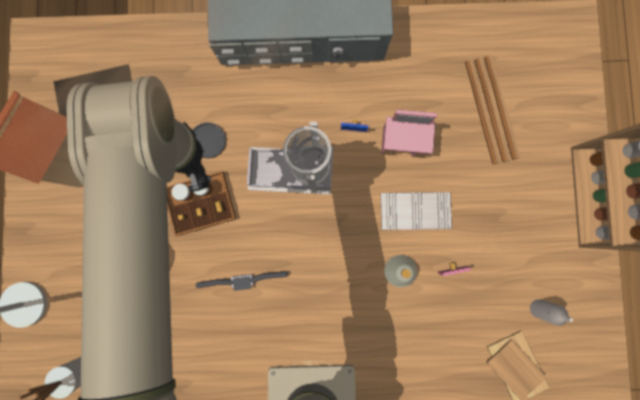

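```bash
python3 - <<'E'
from h import *
s=sensors.state(); KT=cam("wrist",s); C=cloud(KT,np.load("pics/w48.npy"))
def fit(nm,x,y,hw,hh):
    u,v=int(x/2.5+180),int(y/2.5); P=C[v-hh:v+hh+1,u-hw:u+hw+1].reshape(-1,3); z=np.median(P[:,2]); P=P[abs(P[:,2]-z)<.004]
    A=np.c_[P[:,:2]-P[:,:2].mean(0),np.ones(len(P))]; k=np.linalg.lstsq(A,P[:,2],rcond=None)[0]; print(nm,"z",k[2].round(4),"tilt",np.degrees(np.arctan(np.hypot(*k[:2]))).round(2),len(P))
for a in [("jar1",343,112,14,14),("jar2",338,265,14,14),("short",245,70,8,18),("mid",250,200,8,18),("long",255,335,8,18)]: fit(*a)
E
```

```text
jar1 z 0.053 tilt 0.45 838
jar2 z 0.053 tilt 0.39 834
short z 0.0109 tilt 0.25 627
mid z 0.011 tilt 0.52 627
long z 0.0111 tilt 0.27 629
```

```bash
python3 - <<'E'
from rig import ctrl
print(ctrl.close_job())
E
```

```text
the job is handed in; nothing more can be done
None
```

I dropped the long-, mid- and short-pull fronts through the tube in that order. Each came out on the slide with its pull up. I packed them flat along one side of the wooden box and stood the two jars upright beside them. I saw only two jars in the scene, so no third was packed. The job was handed in at about 89 s of the 210 s allowed.

**Last checks:**
- **Fronts:** the depth images show each one flat to within 0.6°, with its top at about 11 mm above the desk where 13 mm is expected.
- **Jars:** both stand within 0.5° of upright, with the caps at 53 mm where 55 mm is expected. Both height readings are low by the same 2 mm, which I take as camera calibration error.
- **Bystanders:** the vanity, lampshade and spokeshave look unmoved in the last top view. The pewter tray was partly hidden behind the gripper there, but I saw no contact with it.

**What went wrong or disagreed:**
- **Long-pull front:** on the first placing it came down leaning on the box wall, pressed with about 57 N at the wrist. I re-gripped it, shifted it about 5 mm and it now lies flat.
- **Box position:** my early estimates differed by up to 10 mm because shadows hid the edges. I re-measured from the wrist camera before packing.
- **First tilt fit:** it gave nonsense values (17° to 59°) on four of the five parts from bad depth pixels. The figures above come from a repeat with those pixels left out.
- **Second jar:** joint 3 read 1.33, against its limit of 1.34, on the first approach, so I backed off and came in another way. The jar then touched down with about 20 N at the wrist.

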